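Close the rotor canister and find the box key for its nut

TASK

Put the loose lid on the open rotor canister so that it sits fully seated and level, and let go of it. Then try the three standing box keys on the lid's hex nut: stand any key that does not fit back upright on the table, and push the one that fits fully down over the nut until it rests on the lid, with the lid still seated. Finish while still gripping that key; leave the bottles, beaker and timer where they are.

Things in the scene. Friction and masses are not known exactly. Their poses are not given: they have to be found in the camera images.
- canister: round open aluminium canister, 110 mm outside, 100 mm inside, rim 52 mm above the table, on a dark 124 mm foot flange; fixed to the table. Inside is a small rotor with blue-capped tubes, all below 37 mm height. Origin: centre of its underside. Round the work stand a tall microscope (left front) and a cart with a centrifuge (right, cart top 0.2 m above the table): come in above 0.4 m.
- canister_rim (a point): centre of the canister's mouth, at the height of its rim (52 mm above the table), z up.
- lid: loose lid, 0.2 kg, lies right way up. Origin: centre of underside, z up. Heights: 0-7 mm black plug 90 mm across (goes inside the rim), 7-12 mm aluminium disc 110 mm across (rests on the rim), 12-30 mm brass hex nut fixed in the centre, 24 mm across flats, top 3 mm chamfered, two flats facing +-y; lift the lid by it. Seated, the origin is 7 mm below canister_rim.
- nut_seat (a point): centre of the nut's foot, on the upper face of the lid disc (12 mm above the lid's origin), same axes as the lid. A key that fits comes to rest with its mouth here; a key that is too small stops on top of the nut, about 17 mm higher.
- key_blue: blue-grip box key, 0.15 kg, standing. Origin: centre of its mouth (underside), z up. Steel hex socket 38 mm across flats to 30 mm height, 18 mm neck, then at 40-85 mm a flat grip 46 (x) x 14 mm (y). Hex opening below, 22 mm deep, two flats facing +-y. The keys look alike; their openings are 18, 21 and 26.5 mm across flats, it is not known which is whose.
- key_yellow: yellow-grip box key, 0.15 kg, standing. Origin: centre of its mouth (underside), z up. Steel hex socket 38 mm across flats to 30 mm height, 18 mm neck, then at 40-85 mm a flat grip 46 (x) x 14 mm (y). Hex opening below, 22 mm deep, two flats facing +-y. The keys look alike; their openings are 18, 21 and 26.5 mm across flats, it is not known which is whose.
- key_red: red-grip box key, 0.15 kg, standing. Origin: centre of its mouth (underside), z up. Steel hex socket 38 mm across flats to 30 mm height, 18 mm neck, then at 40-85 mm a flat grip 46 (x) x 14 mm (y). Hex opening below, 22 mm deep, two flats facing +-y. The keys look alike; their openings are 18, 21 and 26.5 mm across flats, it is not known which is whose.
- stain_a: brown bottle with a white cap, 42 mm wide, 92 mm tall; a bystander, leave it alone. Origin: centre of its underside.
- stain_b: white bottle with a blue cap, 46 mm wide, 98 mm tall; a bystander, leave it alone. Origin: centre of its underside.
- beaker: small clear beaker, 47 mm wide, 56 mm tall; a bystander, leave it alone. Origin: centre of its underside.
- oil_bottle: small brown dropper bottle with a black top, 30 mm wide, 91 mm tall; a bystander, leave it alone. Origin: centre of its underside.
- timer: white square timer, 62 mm wide, 20 mm high; a bystander, leave it alone. Origin: centre of its underside.

How it is judged:
By the outcome, as a careful person would: the job done as asked, in the order asked, and still so for the second after the job is handed in, while the arm keeps its last pose, push and grip.
It also fails if it takes over 72 s, if anything falls off the work surface, if the arm or the gripper's body presses on something with over 40 N, if the wrist force passes 120 N, or if a joint passes its speed limit or range.

ROBOT

A 7-joint arm with a two-finger parallel gripper is mounted at the origin on a cart in front of the work surface, level with it; the furniture and walls round the work are solid. World frame = base frame: x ahead of the robot, y to its left, z up, the work surface at z = 0. Lengths are in m, angles in rad, forces in N, time in s.
With the tool pointing down it reaches from about 0.4 to 0.85 m from the base axis. Payload 10.4 kg.
Tool frame: the origin (TCP) lies at the very end of the fingers, on their centre line; the grasp point (between the pads) lies 19 mm behind it (manip.grip_depth is the distance from the TCP to the grasp point, in m); z points along the fingers, y is the direction in which the jaws open and shut (so a half turn about z gives the same grasp; the last joint's range is limited). The gripper opens to 85 mm and grips with 20 to 120 N. Pads are 22 mm wide; open, the fingers measure 114 mm over their backs; the gripper's body (76 mm by 85 mm) begins 54 mm behind the grasp point. The pads swing forward as they close: fully open they stand 13 mm farther back than shut.
Start: joints at [-1.287, 0.332, -0.065, 1.46, 0.022, 1.35, -0.088], TCP at [0.189, 0.596, 0.231] pointing down, gripper open.
Joint ranges: [-2.6, 2.6], [-0.5, 2.12], [-1.47, 1.34], [0.16, 2.42], [-1.27, 4.41], [0.06, 2.06], [-2.6, 2.6]. Speed limits (rad/s): [2.22, 2.22, 2.79, 2.79, 3.14, 3.14, 3.14].

INTERFACE

Orientations are given as a unit quaternion [x, y, z, w].
In Python, from workcell import manip gives the robot as it stands.
- The arm moves only by the tool step_arm, never from a script. Its argument "motion" is a list of rows, each a list of 6 numbers: the shift along the tool's x, y, z in mm, then the turn, a rotation vector about the tool's x, y, z in degrees. A call has 1 to 20 rows; each row shifts and turns the pose as measured when the row begins, along the tool's axes as they then stand; what a row does not reach is not made up. A row lasts 1/8 s, in which the tool goes at most 62.5 mm and 10.7 degrees, less where a joint would pass 70% of its speed; a pose out of reach is approached as far as the arm can. A call with a gripper value outside its range is refused whole. "jaw" is the finger opening in mm, from 0 to 85.4, set as the call begins (left out, the last holds). The fingers move at their own pace and stop on an object; "force" is the grip in N (left out, the last holds). Time passes only in rows, so rows that do not move let the fingers close. It gives the time, the measured TCP pose, the force and the opening at its end, in the units of the state.
- manip.get_obs(): the state, without advancing time (a new reading comes with each control period).
- manip.camera(name): name is "scene" or "top" or "wrist"; returns the picture (420x560x3 uint8, blue, green, red); there is no depth.
- manip.camera_info(name): a dict with "camera_matrix" (3x3 intrinsics, pixels), "k1" (the pictures are not rectified: a ray, as slopes to the right and down, at radius r is drawn at 1 + k1 r^2 times it, then the intrinsics apply), "R" (3x3) and "t" (3): a world point X has camera coordinates R X + t. Camera axes: x right, y down, z forward; pixel columns grow to the right and rows downward; lengths in m; the calibration is good to about 2 mm. A picture is of the moment at which its call begins: read the wrist's pose just before it. camera_info takes no time and is no camera call; for the wrist camera it gives the pose at the moment of the call.
- manip.hand_in(): hands the job in, once; it reports no verdict.
The state is a dict: "clock": time; "joint_pos": joint angles; "joint_velocities": joint speeds; "tau": joint torques, N m; "position": TCP position; "ee_rot": TCP orientation; "ft_force": force on the tool from outside, world axes, zero at the start; "torque": the same for the moment, N m; "grip_width": opening from 0.0 (shut) to 1.0 (fully open).
Only numpy, scipy, OpenCV 4.12 (cv2) and the standard library are available. Lean on these libraries where they do the work, as an engineer would, in place of code of your own. Each camera call takes 0.05 s, during which the arm holds its last target.

## Working session

There is one attempt and no reset: what is moved stays moved. The work goes in short steps, Python scripts to look and compute and a tool call to move; the robot and the scene stay as the last step left them, time stands still between calls to the robot, and variables do not carry over. Pictures are saved under pics/ and viewed, and the job is handed in when it is done.

Besides the shell and the picture viewer there is one more tool, called after "Call:" as a command line: name --pt "numbers of a row" for each row, then --argument value for the rest. step_arm: Moves the arm, as the interface text tells. Its arguments: {"type":"object","properties":{"motion":{"type":"array"},"jaw":{"type":"number"},"force":{"type":"number"}},"required":["motion"]}

```bash
ls; mkdir -p pics
cat > h.py <<'E'
import numpy as np, cv2
from scipy.spatial.transform import Rotation as Rn
from workcell import manip
def snap(name,fn):
    info=manip.camera_info(name); im=manip.camera(name); cv2.imwrite('pics/'+fn+'.png',im)
    np.savez('pics/'+fn+'.npz',K=info['camera_matrix'],k1=info['k1'],R=info['R'],t=info['t']); return im
def cam(fn):
    d=np.load('pics/'+fn+'.npz'); return d['K'],float(d['k1']),d['R'],d['t']
def ray(fn,u,v):
    K,k1,R,t=cam(fn)
    D=np.array([k1,0,0,0,0.])
    p=cv2.undistortPoints(np.array([[[u,v]]],float),np.array(K,float),D)[0,0]
    d=R.T@np.array([p[0],p[1],1]); return -R.T@t,d
def atz(fn,u,v,z):
    c,d=ray(fn,u,v); return c+d*(z-c[2])/d[2]
def proj(fn,X):
    K,k1,R,t=cam(fn)
    return cv2.projectPoints(np.array(X,float).reshape(-1,1,3),cv2.Rodrigues(R)[0],np.array(t,float),np.array(K,float),np.array([k1,0,0,0,0.]))[0][:,0]
def crop(fn,x0,y0,x1,y1,s,out):
    im=cv2.imread('pics/'+fn+'.png')[y0:y1,x0:x1]; cv2.imwrite('pics/'+out+'.png',cv2.resize(im,None,fx=s,fy=s,interpolation=cv2.INTER_CUBIC))
def st():
    o=manip.get_obs(); print(round(o['clock'],2),np.round(o['position'],4),np.round(o['ee_rot'],4),np.round(o['ft_force'],1),round(o['grip_width'],3)); print(np.round(o['joint_pos'],3)); return o
E
python3 - <<'E'
from h import *
for n in ['scene','top','wrist']: snap(n,n+'0'); K,k1,R,t=cam(n+'0'); print(n,-R.T@t,R.round(2).tolist(),K.round(1).tolist(),k1)
st(); print(manip.grip_depth)
E
```

```text
pics
scene [0.13276749 0.05637464 0.8894206 ] [[0.26, -0.97, 0.01], [-0.84, -0.23, -0.49], [0.48, 0.12, -0.87]] [[476.3, 0.0, 276.7], [0.0, 476.3, 204.0], [0.0, 0.0, 1.0]] 0.02752772323202015
top [0.4214611  0.14835774 0.918825  ] [[-0.01, -1.0, -0.03], [-0.98, 0.01, -0.18], [0.18, 0.03, -0.98]] [[393.4, 0.0, 275.6], [0.0, 393.4, 202.9], [0.0, 0.0, 1.0]] 0.011649772164269984
wrist [0.11582155 0.61935974 0.37239347] [[0.3, 0.95, -0.0], [0.91, -0.29, 0.3], [0.28, -0.09, -0.96]] [[296.5, 0.0, 279.8], [0.0, 296.5, 208.4], [0.0, 0.0, 1.0]] -0.052470142797773726
0.15 [0.1887 0.5956 0.2307] [ 1.528e-01  9.883e-01 -5.000e-04 -1.000e-04] [-0.4  0.5  0.3] 0.998
[-1.287  0.333 -0.065  1.461  0.022  1.35  -0.088]
0.0187
```

View pics/scene0.png

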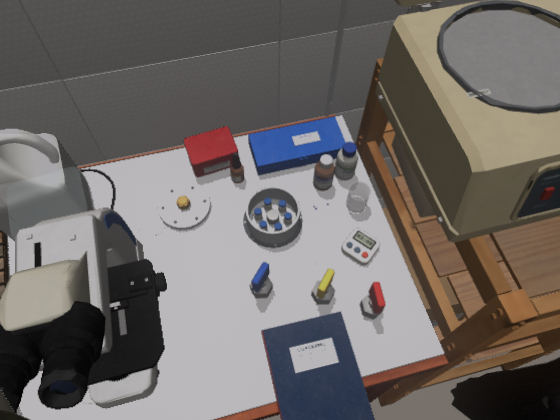

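View pics/top0.png

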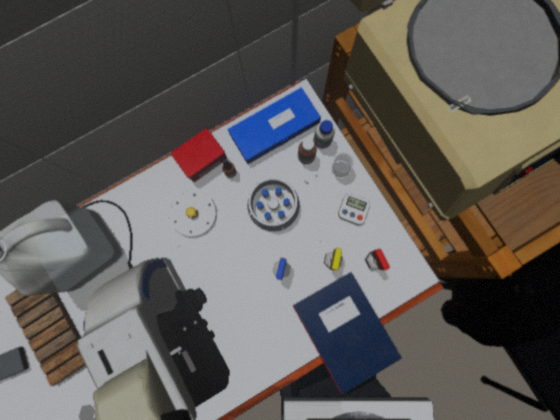

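View pics/wrist0.png

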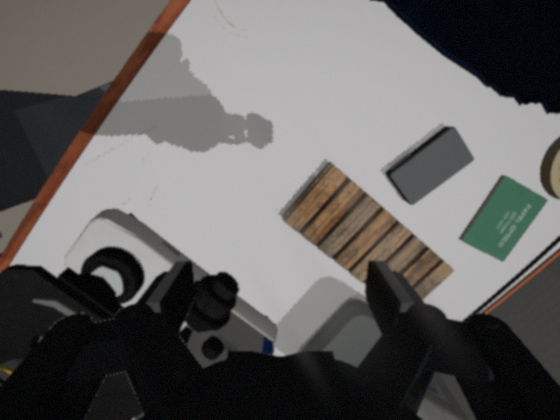

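The scene view shows the lid (185,205), canister (272,215), blue key (262,280), yellow key (325,287), red key (375,300), and bystanders on the right. In the top view they are at (193,213), (273,203), (282,268), (335,260) and (378,260). I'll enlarge these.

Run:
```python
from h import *
crop('scene0',140,140,400,330,3,'s0c'); crop('top0',150,110,400,290,3.1,'t0c')
```

```text
(no output)
```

View pics/s0c.png

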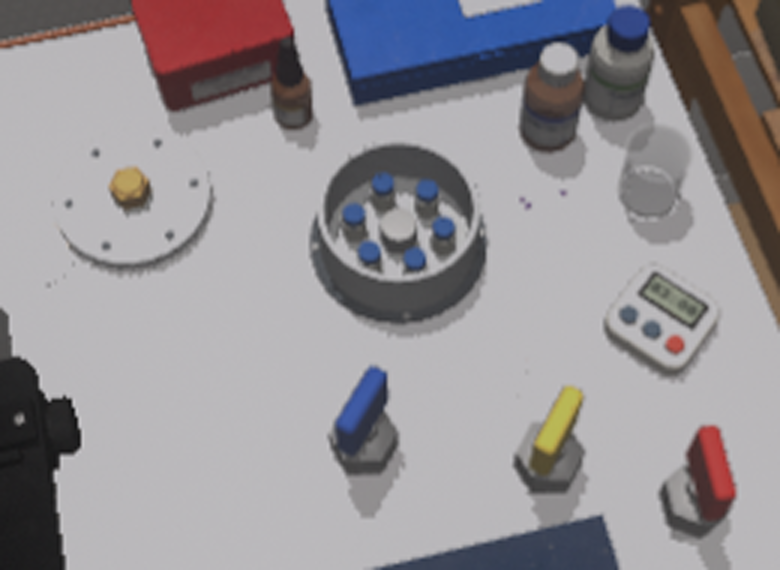

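View pics/t0c.png

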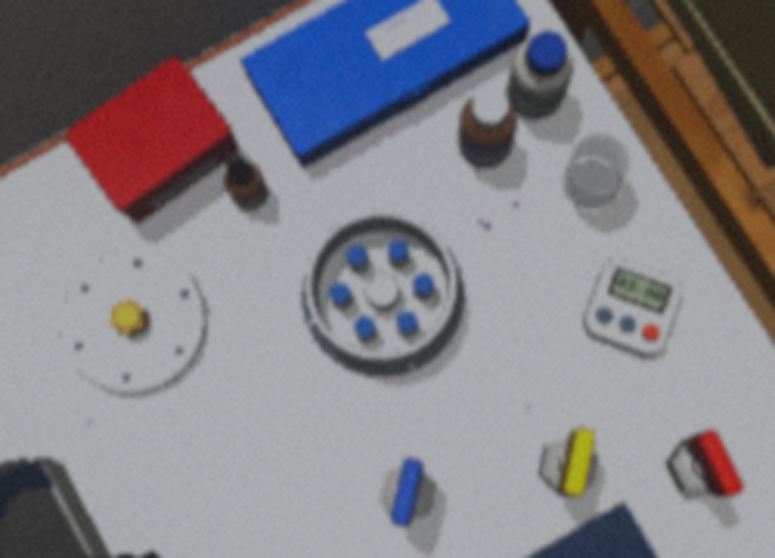

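Run:
```python
from h import *
T=lambda x,y,z:atz('top0',150+x/3.1,110+y/3.1,z).round(4)
S=lambda x,y,z:atz('scene0',140+x/3,140+y/3,z).round(4)
print('nut',T(128,316,.03),S(130,184,.03))
print('rim',T(384,290,.052),S(399,214,.052), 'w',T(308,290,.052),T(458,290,.052),S(317,214,.052),S(481,214,.052))
for n,a,b in [('b',(407,491),None),('y',(583,461),None),('r',(720,461),None)]: print(n,T(*a,.085))
print(S(376,372,.085),S(345,440,.085));print(S(573,392,.085),S(542,462,.085));print(S(710,430,.085),S(722,508,.085))
for n,p,z in [('sa',(560,60),.092),('sb',(630,28),.098),('oil',(290,50),.091),('bk',(658,150),.056),('tm',(664,315),.02)]: print(n,S(*p,z))
print(S(150,600,0),S(200,500,0), S(630,590,0))
```

```text
nut [0.5623 0.3662 0.03  ] [0.5595 0.3643 0.03  ]
rim [0.5753 0.1753 0.052 ] [0.5743 0.1756 0.052 ] w [0.5761 0.2303 0.052 ] [0.5746 0.122  0.052 ] [0.5598 0.2283 0.052 ] [0.5888 0.1228 0.052 ]
b [0.4316 0.1599 0.085 ]
y [0.4505 0.041  0.085 ]
r [ 0.4496 -0.0505  0.085 ]
[0.4484 0.1556 0.085 ] [0.4024 0.1616 0.085 ]
[0.4672 0.0382 0.085 ] [0.4198 0.0468 0.085 ]
[ 0.4652 -0.0448  0.085 ] [ 0.4203 -0.0589  0.085 ]
sa [0.6966 0.0961 0.092 ]
sb [0.7309 0.0553 0.098 ]
oil [0.6566 0.2749 0.091 ]
bk [0.6669 0.0177 0.056 ]
tm [ 0.5639 -0.0106  0.02  ]
[0.3013 0.2591 0.    ] [0.3685 0.2503 0.    ] [ 0.3844 -0.0242  0.    ]
```

Call:
step_arm --pt "0 0 -60 0 0 0" --pt "0 0 -60 0 0 0" --pt "0 0 -60 0 0 0" --pt "0 0 -60 0 0 0" --jaw 60

```text
clock: 0.65
position: [0.1884, 0.5941, 0.4705]
ee_rot: [0.153, 0.988, -0.007, -0.001]
ft_force: [0.3, 1.0, -0.3]
grip_width: 0.703
```

Call:
step_arm --pt "-53 -10 0 0 0 0" --pt "-53 -10 0 0 0 0" --pt "-53 -10 0 0 0 0" --pt "-53 -12 0 0 0 0" --pt "-53 -15 0 0 0 0" --pt "-53 -15 0 0 0 0" --pt "-53 -15 0 0 0 0" --pt "0 0 0 0 0 0"

```text
clock: 1.65
position: [0.5253, 0.3953, 0.4733]
ee_rot: [0.151, 0.989, -0.005, -0.001]
ft_force: [0.8, -0.5, -0.0]
grip_width: 0.704
```

Run:
```python
from h import *
st(); snap('wrist','w1'); snap('top','t1')
```

```text
1.65 [0.5253 0.3953 0.4733] [ 0.1508  0.9886 -0.0047 -0.0012] [ 0.8 -0.5 -0. ] 0.704
[-0.787  0.445  0.13   0.813 -0.054  1.895  0.582]
```

View pics/w1.png

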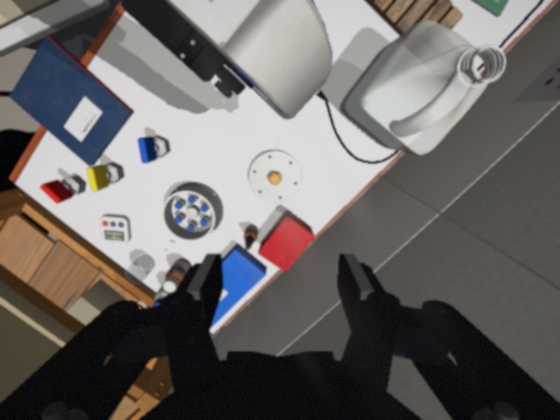

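Call:
step_arm --pt "-10 -4 50 0 0 0" --pt "-10 -4 55 0 0 0" --pt "-10 -4 55 0 0 0" --pt "-10 -4 55 0 0 0" --pt "0 0 30 0 0 0" --pt "0 0 0 0 0 0"

```text
clock: 2.5
position: [0.547, 0.3793, 0.2235]
ee_rot: [0.14, 0.99, -0.001, -0.002]
ft_force: [-0.6, -0.5, 1.0]
grip_width: 0.705
```

Run:
```python
from h import *
st(); snap('wrist','w2')
```

```text
2.5 [0.547  0.3793 0.2235] [ 1.400e-01  9.901e-01 -5.000e-04 -2.300e-03] [-0.6 -0.5  1. ] 0.705
[-0.75   0.427  0.106  1.354 -0.047  1.367  0.646]
```

View pics/w2.png

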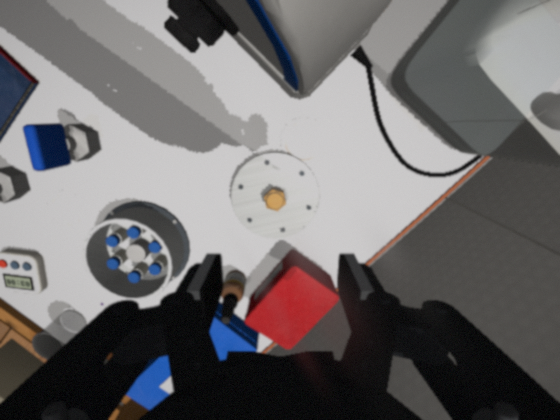

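Run:
```python
from h import *
crop('w2',215,140,335,250,6,'w2c');crop('w2',75,190,195,310,5,'w2d')
print(atz('w2',275,198,.03), atz('w2',131,256,.052))
```

```text
[0.55870881 0.37033528 0.03      ] [0.57398608 0.18863617 0.052     ]
```

View pics/w2c.png

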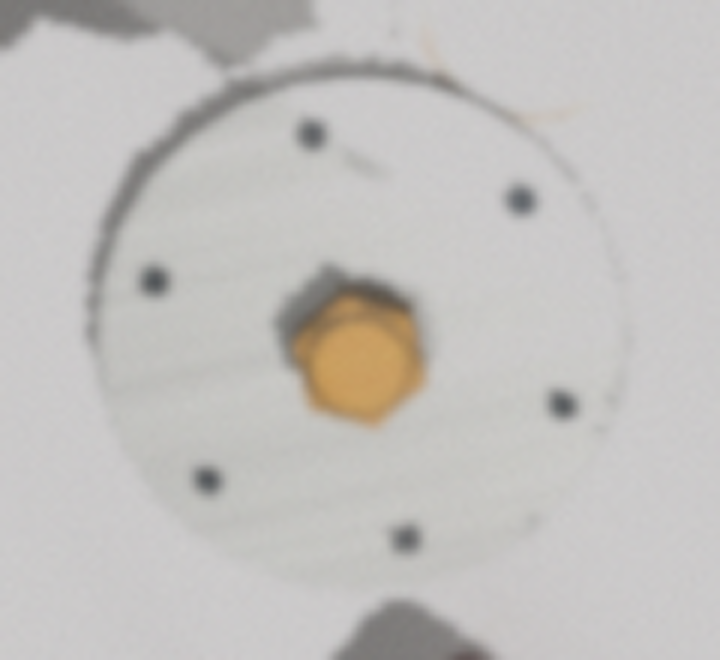

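View pics/w2d.png

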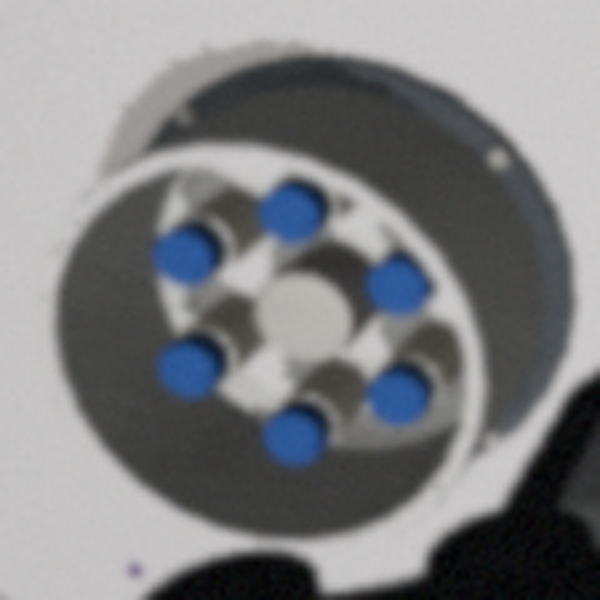

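```bash
cat >> h.py <<'E'
from scipy.optimize import least_squares
def circ(P,r=None):
    P=np.array(P)[:,:2]
    if r is None:
        s=least_squares(lambda q:np.linalg.norm(P-q[:2],axis=1)-q[2],[*P.mean(0),.05]).x
    else: s=np.r_[least_squares(lambda q:np.linalg.norm(P-q[:2],axis=1)-r,P.mean(0)).x,r]
    return s.round(4),(np.linalg.norm(P-s[:2],axis=1)-s[2]).round(4)
E
python3 - <<'E'
from h import *
C=lambda x,y,z:atz('w2',215+x/6,140+y/6,z)
d=[(311,134),(520,200),(562,404),(405,538),(207,480),(154,280)]
D=[C(*p,.012) for p in d]; print(circ(D))
c=circ(D)[0][:2]
print(np.degrees([np.arctan2(*(p[:2]-c)[::-1])%(np.pi/3) for p in D]).round(1))
n=[(375,425),(422,380),(312,408),(296,350)]
N=[C(*p,.028) for p in n]; print(np.array(N).round(4)); 
for p in N: print(np.linalg.norm(p[:2]-c),np.degrees(np.arctan2(*(p[:2]-c)[::-1]))%60)
e=[(95,330),(105,400),(140,470),(300,585),(390,590),(625,320),(600,220),(470,95),(350,72)]
print(circ([C(*p,.012) for p in e]))
Q=lambda x,y,z:atz('w2',75+x/5,190+y/5,z)
i=[(57,320),(100,440),(200,515),(295,537),(400,515),(465,440)]
print(circ([Q(*p,.052) for p in i],.05),circ([Q(*p,.052) for p in i]))
print(Q(305,317,.037))
E
```

```text
(array([0.5622, 0.3689, 0.0439]), array([ 0.    , -0.    ,  0.    , -0.    ,  0.0001, -0.0001]))
[56.3 56.5 56.6 56.4 56.7 56.3]
[[0.5752 0.3686 0.028 ]
 [0.5689 0.3801 0.028 ]
 [0.5684 0.3575 0.028 ]
 [0.5561 0.358  0.028 ]]
0.013048354788920514 58.504408934261114
0.013012953284534362 59.18189994946949
0.012945747377240812 58.59154446498122
0.012520885763502411 0.9710347922857778
(array([0.5623, 0.3692, 0.0548]), array([-0.0001, -0.0001, -0.0006,  0.0005,  0.0003, -0.0005, -0.0002,
        0.0003,  0.0004]))
(array([0.5798, 0.1817, 0.05  ]), array([ 0.0006,  0.0008, -0.0005, -0.0007,  0.0006,  0.0009])) (array([0.5787, 0.1825, 0.0511]), array([-0.0003,  0.0007, -0.0002, -0.0004,  0.0003, -0.    ]))
[0.57720191 0.18611676 0.037     ]
```

Call:
step_arm --pt "-8 -3 30 0 0 -7" --pt "-8 -3 30 0 0 -6" --pt "-1 -1 30 0 0 0" --pt "0 0 5 0 0 0" --pt "0 0 0 0 0 0"

```text
clock: 3.18
position: [0.5656, 0.3772, 0.1414]
ee_rot: [0.02, 1.0, 0.007, 0.005]
ft_force: [0.7, 0.8, -0.0]
grip_width: 0.703
```

Run:
```python
from h import *
st(); snap('wrist','w3'); print(manip.get_obs()['position']); snap('scene','s3'); snap('top','t3')
```

```text
3.17 [0.5656 0.3772 0.1414] [0.0204 0.9998 0.0066 0.0051] [ 0.7  0.8 -0. ] 0.703
[-0.701  0.494  0.065  1.431 -0.038  1.202  0.9  ]
[0.56565218 0.37734161 0.14162838]
```

View pics/w3.png

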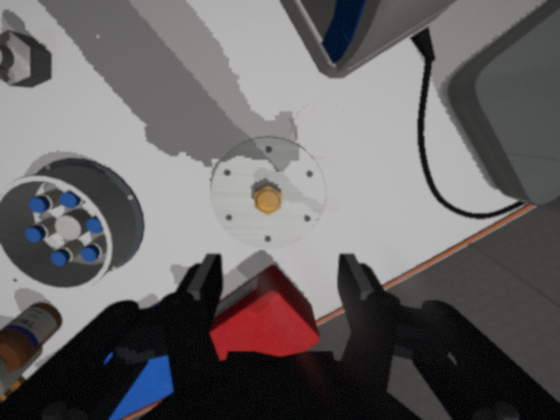

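Run:
```python
from h import *
crop('w3',200,130,335,250,5.8,'w3c')
print(atz('w3',268,265,.05))
```

```text
[0.61409923 0.36693872 0.05      ]
```

View pics/w3c.png

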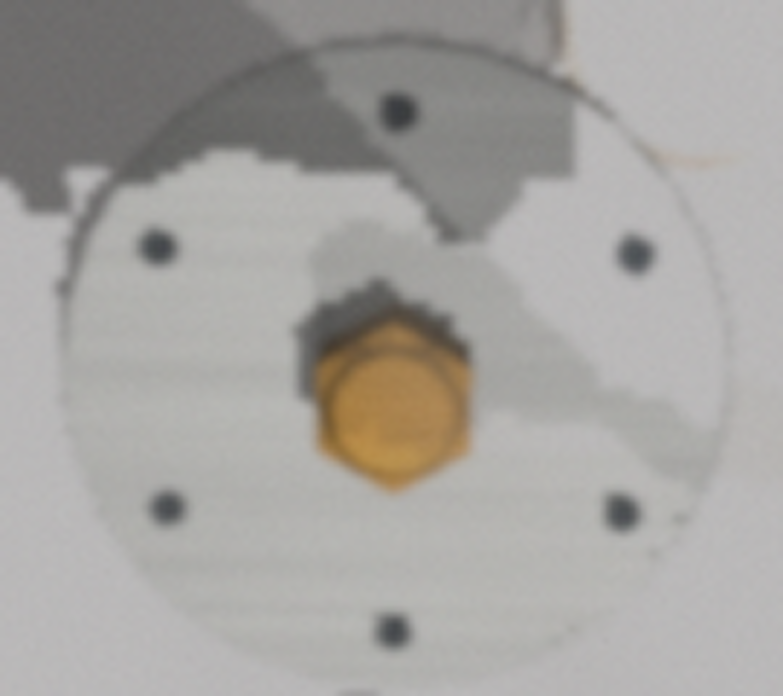

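Run:
```python
from h import *
C=lambda x,y,z:atz('w3',200+x/5.8,130+y/5.8,z)
d=[(398,112),(635,254),(622,512),(393,631),(167,507),(157,246)]
D=[C(*p,.012) for p in d]; print(circ(D)); c=circ(D)[0][:2]
print(np.degrees([np.arctan2(*(p[:2]-c)[::-1])%(np.pi/3) for p in D]).round(1))
n=[(397,318),(468,360),(468,452),(393,490),(319,445),(317,368)]
N=[C(*p,.027) for p in n]; print(circ(N))
c=circ(N)[0][:2];print(np.degrees([np.arctan2(*(p[:2]-c)[::-1])%(np.pi/3) for p in N]).round(1))
o=st(); Rt=Rn.from_quat(o['ee_rot']).as_matrix(); print(Rt.round(4)); print('camera in tool',Rt.T@(ray('w3',0,0)[0]-o['position']))
# fingertips proj
for w in (.03,-.03): print(proj('w3',o['position']+Rt@[0,w,0]))
tgt=np.array([.5622,.369,.06]); print(Rt.T@(tgt-o['position'])*1000)
Rd=np.column_stack([[-np.cos(np.radians(-3)),-np.sin(np.radians(-3)),0],[-np.sin(np.radians(-3)),np.cos(np.radians(-3)),0],[0,0,-1]])
print(np.degrees(Rn.from_matrix(Rt.T@Rd).as_rotvec()))
```

```text
(array([0.5619, 0.3689, 0.0439]), array([-0.0001,  0.0001, -0.    ,  0.    , -0.0001,  0.0001]))
[56.5 56.6 56.9 56.5 56.6 56.5]
(array([0.5614, 0.3693, 0.0136]), array([ 0.0003, -0.0002, -0.    ,  0.0002, -0.0001, -0.0002]))
[55.9  0.7 53.9 55.5 55.4  0.6]
3.33 [0.5656 0.377  0.1412] [0.0205 0.9998 0.0066 0.0052] [-0.5 -0.2  0.3] 0.707
[-0.7    0.494  0.066  1.432 -0.038  1.201  0.9  ]
[[-0.9991  0.0409  0.0106]
 [ 0.0411  0.9991  0.013 ]
 [-0.0101  0.0135 -0.9999]]
camera in tool [ 0.07648275  0.00106542 -0.1420367 ]
[[333.75844352 266.36493059]]
[[221.82762273 266.27933037]]
[ 3.93495326 -9.20719807 81.0298623 ]
[0.77402626 0.57293685 0.65037372]
```

Run:
```python
from h import *
crop('w3',190,230,370,300,4.4,'w3f')
```

```text
(no output)
```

View pics/w3f.png

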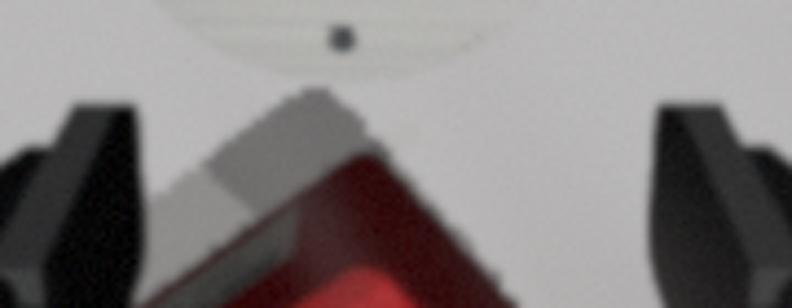

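Call:
step_arm --pt "3 -7 40 0 0 0" --pt "2 -3 25 0.8 0.6 0.6" --pt "0 0 20 0 0 0" --pt "0 0 0 0 0 0"

```text
clock: 3.82
position: [0.5626, 0.37, 0.0572]
ee_rot: [0.026, 1.0, 0.001, 0.002]
ft_force: [-0.4, -0.7, 0.0]
grip_width: 0.701
```

Run:
```python
from h import *
st(); snap('wrist','w4')
```

```text
3.83 [0.5626 0.37   0.0572] [0.0259 0.9997 0.0011 0.0016] [-0.4 -0.7  0. ] 0.701
[-0.696  0.567  0.063  1.509 -0.039  1.062  0.895]
```

View pics/w4.png

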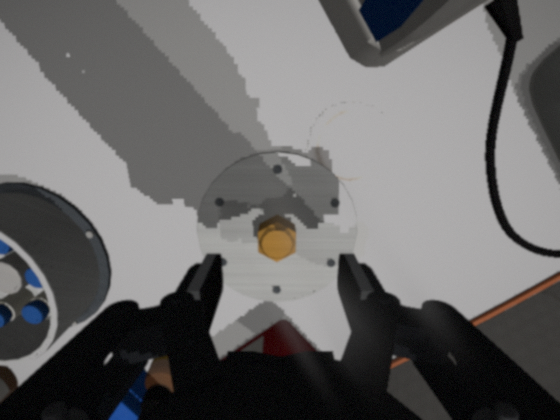

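Call:
step_arm --pt "1 -2 20 0 0 0.4" --pt "0 0 12 0.1 0.1 0" --pt "0 0 9 0 0 0" --pt "0 0 1 0 0 0" --pt "0 0 0 0 0 0"

```text
clock: 4.5
position: [0.5636, 0.3696, 0.0161]
ee_rot: [0.03, 1.0, 0.002, 0.003]
ft_force: [0.0, -0.0, 0.4]
grip_width: 0.708
```

Run:
```python
from h import *
st(); snap('wrist','w5'); crop('w5',190,180,370,320,4.4,'w5c')
```

```text
4.5 [0.5636 0.3696 0.0161] [0.0295 0.9996 0.002  0.0027] [ 0.  -0.   0.4] 0.708
[-0.693  0.614  0.061  1.533 -0.042  0.989  0.891]
```

View pics/w5c.png

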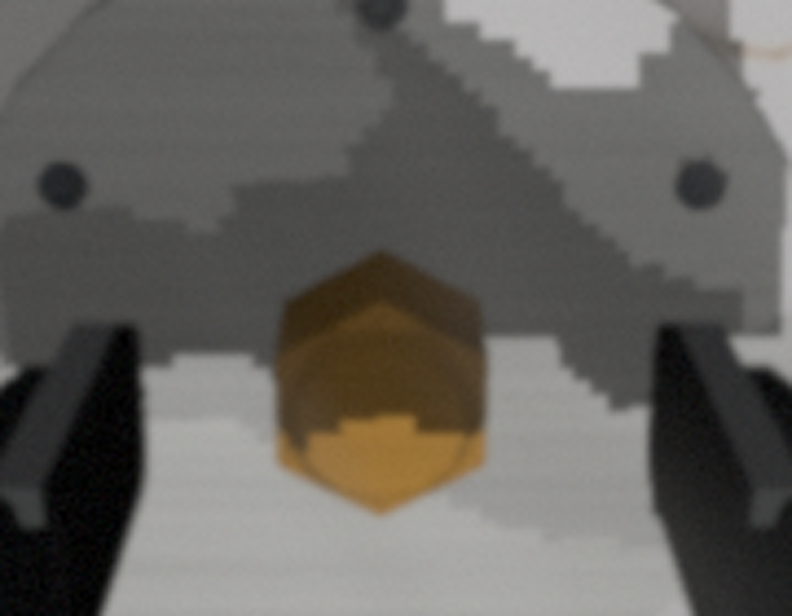

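Call:
step_arm --pt "0 -2 1.5 0.2 0.2 0" --pt "0 0 0 0 0 0"

```text
clock: 4.8
position: [0.5638, 0.3677, 0.0153]
ee_rot: [0.03, 1.0, 0.0, 0.001]
ft_force: [-0.2, 0.1, 0.0]
grip_width: 0.705
```

Call:
step_arm --pt "0 0 0 0 0 0" --pt "0 0 0 0 0 0" --pt "0 0 0 0 0 0" --pt "0 0 0 0 0 0" --pt "0 0 0 0 0 0" --jaw 15 --force 70

```text
clock: 5.42
position: [0.5642, 0.3679, 0.016]
ee_rot: [0.03, 1.0, 0.001, 0.002]
ft_force: [0.5, -0.4, 1.4]
grip_width: 0.254
```

Run:
```python
from h import *
st(); snap('wrist','w6'); crop('w6',190,180,370,320,4.4,'w6c')
```

```text
5.42 [0.5642 0.3679 0.016 ] [2.960e-02 9.996e-01 8.000e-04 1.600e-03] [ 0.5 -0.4  1.4] 0.254
[-0.691  0.615  0.062  1.531 -0.042  0.993  0.894]
```

View pics/w6c.png

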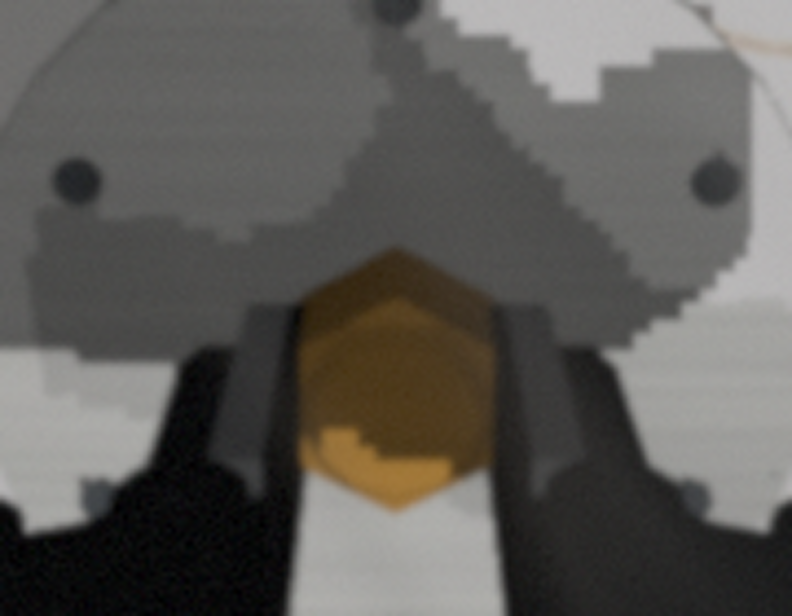

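Call:
step_arm --pt "0 0 -8 0 0 0" --pt "0 0 -20 0 0 0" --pt "0 0 -30 0 0 0" --pt "0 0 -35 0 0 0" --pt "0 0 -20 0 0 0" --pt "0 0 0 0 0 0"

```text
clock: 6.22
position: [0.5638, 0.3676, 0.1374]
ee_rot: [0.03, 1.0, 0.001, 0.002]
ft_force: [0.5, 0.4, -2.4]
grip_width: 0.253
```

Run:
```python
from h import *
st(); snap('wrist','w7'); crop('scene0',238,180,308,252,10,'s0r');crop('top0',240,172,306,236,10,'t0r')
```

```text
6.22 [0.5638 0.3676 0.1374] [0.0296 0.9996 0.0012 0.0021] [ 0.5  0.4 -2.4] 0.253
[-0.699  0.491  0.072  1.445 -0.036  1.203  0.889]
```

View pics/w7.png

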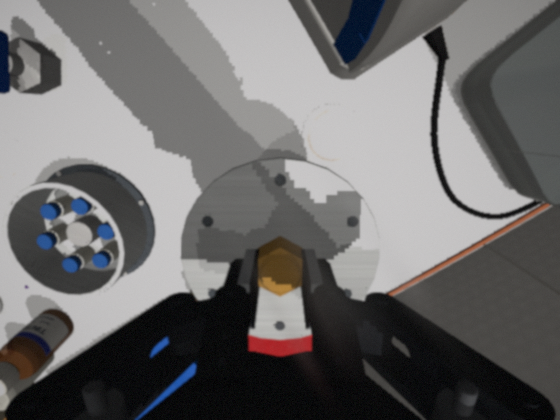

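View pics/s0r.png

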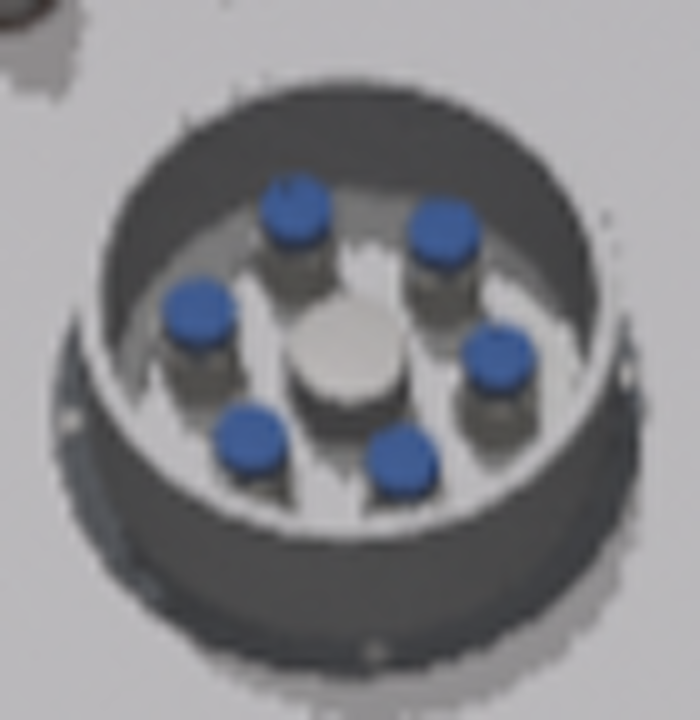

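View pics/t0r.png

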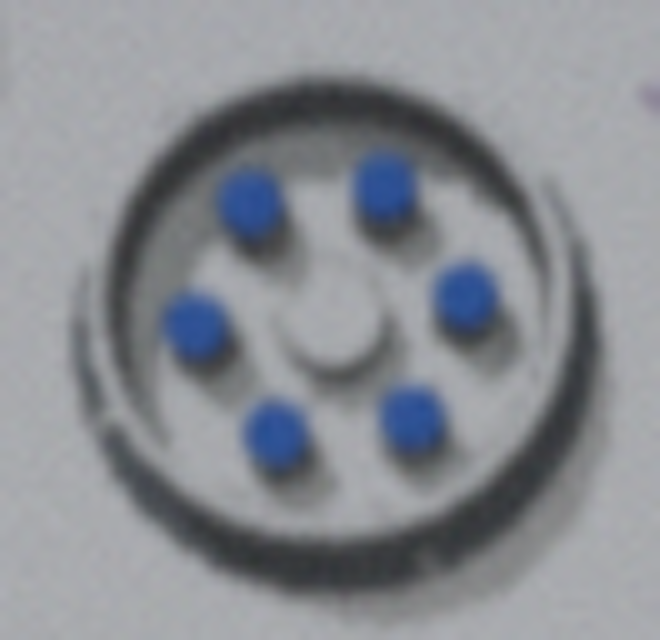

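Run:
```python
from h import *
def fit(I,O):
    I=np.array(I)[:,:2];O=np.array(O)[:,:2]
    f=lambda q:np.r_[np.linalg.norm(I-q,axis=1)-.05,np.linalg.norm(O-q,axis=1)-.055]
    s=least_squares(f,I.mean(0)); print(s.x.round(4),(s.fun*1e3).round(1))
S=lambda p:atz('scene0',238+p[0]/10,180+p[1]/10,.052);T=lambda p:atz('top0',240+p[0]/10,172+p[1]/10,.052)
fit([S(p) for p in [(102,290),(130,205),(200,125),(300,83),(350,78),(450,95),(530,150),(590,230),(602,300)]],[S(p) for p in [(82,330),(130,435),(220,505),(340,540),(470,520),(560,450),(610,370),(620,310)]])
fit([T(p) for p in [(108,300),(125,215),(180,130),(260,85),(330,75),(420,95),(500,150),(545,230)]],[T(p) for p in [(92,330),(120,410),(200,500),(320,540),(420,525),(500,470),(560,380),(578,300)]])
# wrist7: inner edge bottom-left, z .052
W=lambda x,y:atz('w7',x,y,.052)
print(atz('w7',81,234,.037),atz('w3',68,227,.037),atz('scene0',238+34.7,180+35,.037),atz('top0',240+33,172+31.5,.037))
for w in (.0115,-.0115):
  o=manip.get_obs();print(proj('w7',np.array([.5638,.3676,.1374])+Rn.from_quat(o['ee_rot']).as_matrix()@[0,w,0]))
```

```text
[0.5792 0.1765] [ 0.2 -0.8 -0.2  0.1  0.2  0.4 -0.9  0.2  0.2 -0.4 -0.5 -0.7  0.4  1.
 -0.6 -0.6 -1.1]
[0.5805 0.1769] [ 0.3  0.   0.9  0.6  0.1 -0.5 -0.1 -0.1 -0.6 -0.9  0.   0.7  0.9 -0.1
 -0.3  0.1]
[0.57622469 0.18856033 0.037     ] [0.57567034 0.18727185 0.037     ] [0.57386278 0.17606129 0.037     ] [0.57811658 0.17779409 0.037     ]
[[299.73541754 266.70103819]]
[[256.69126003 266.69520355]]
```

Run:
```python
from h import *
D=[atz('w7',*p,.1334) for p in [(280,180),(208,221),(352,221),(279,325)]]
c=circ(D);print(c); o=manip.get_obs();Rt=Rn.from_quat(o['ee_rot']).as_matrix()
print(Rt.T@(np.r_[c[0][:2],.1374]-o['position']))
print('to rim',Rt.T@(np.array([.579,.179,.14])-np.r_[c[0][:2],.1374])*1e3)
z=Rt[:,2];print(z, np.degrees(Rn.from_matrix(Rt.T@np.column_stack([[-.9983,.0593,0],[.0593,.9983,0],[0,0,-1]])).as_rotvec()))
```

```text
(array([0.5613, 0.3687, 0.0436]), array([ 0.0001, -0.    , -0.    ,  0.    ]))
[ 0.00213867  0.00122606 -0.00119049]
to rim [ -28.92103561 -188.31308631   -2.80984409]
[ 0.00311076  0.00139652 -0.99999419] [0.09044057 0.17317677 0.00137949]
```

Call:
step_arm --pt "-4 -25 0 0.1 0.2 0" --pt "-5 -40 0 0 0 0" --pt "-5 -40 0 0 0 0" --pt "-5 -40 0 0 0 0" --pt "-5 -30 0 0 0 0" --pt "-2 -10 0 0 0 0" --pt "0 0 0 0 0 0"

```text
clock: 7.15
position: [0.5751, 0.1687, 0.1296]
ee_rot: [0.031, 0.999, -0.003, -0.005]
ft_force: [0.1, 1.2, -1.7]
grip_width: 0.252
```

Run:
```python
from h import *
o=st();Rt=Rn.from_quat(o['ee_rot']).as_matrix(); print(Rt.T@(np.array([.581,.179,.1])-o['position'])*1e3)
print(np.degrees(Rn.from_matrix(Rt.T@np.column_stack([[-.9983,.0593,0],[.0593,.9983,0],[0,0,-1]])).as_rotvec()))
```

```text
7.15 [0.5751 0.1687 0.1296] [ 0.0313  0.9995 -0.0033 -0.0051] [ 0.1  1.2 -1.7] 0.252
[-0.473  0.357  0.136  1.653 -0.049  1.147  1.183]
[-5.571286   10.84494974 29.44747999]
[-0.39966115 -0.5747921  -0.1854234 ]
```

Call:
step_arm --pt "-6 11 20 -0.4 -0.6 0" --pt "0 0 10 0 0 0" --pt "0 0 0 0 0 0"

```text
clock: 7.52
position: [0.5806, 0.1828, 0.0981]
ee_rot: [0.029, 1.0, 0.0, -0.0]
ft_force: [0.6, -0.8, -1.8]
grip_width: 0.257
```

Run:
```python
from h import *
o=st();Rt=Rn.from_quat(o['ee_rot']).as_matrix(); print(Rt.T@(np.array([.581,.179,.061])-o['position'])*1e3)
print(np.degrees(Rn.from_matrix(Rt.T@np.column_stack([[-.9983,.0593,0],[.0593,.9983,0],[0,0,-1]])).as_rotvec()))
snap('scene','s8');snap('wrist','w8');snap('top','t8')
a=cv2.imread('pics/s8.png')[150:300,190:350];b=cv2.imread('pics/t8.png')[140:290,190:350]
cv2.imwrite('pics/c8.png',cv2.resize(np.hstack([a,b]),None,fx=2.5,fy=2.5,interpolation=cv2.INTER_CUBIC))
```

```text
7.53 [0.5806 0.1828 0.0981] [ 2.930e-02  9.996e-01  5.000e-04 -4.000e-04] [ 0.6 -0.8 -1.8] 0.257
[-0.481  0.4    0.127  1.666 -0.057  1.08   1.175]
[-0.6705196  -3.76095839 37.1391264 ]
[ 0.0547641  -0.04743588  0.0414946 ]
```

View pics/c8.png

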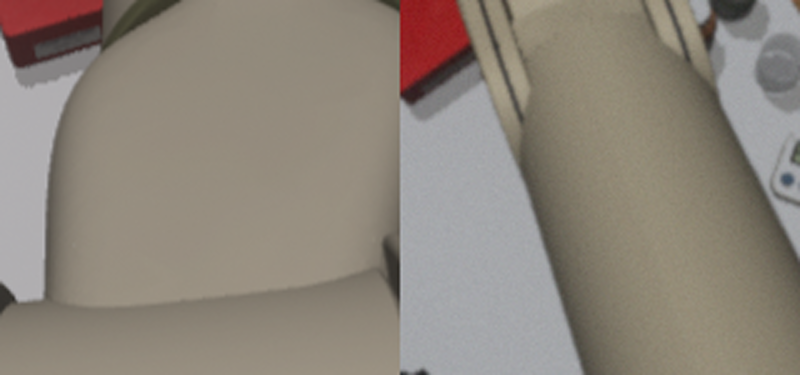

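View pics/w8.png

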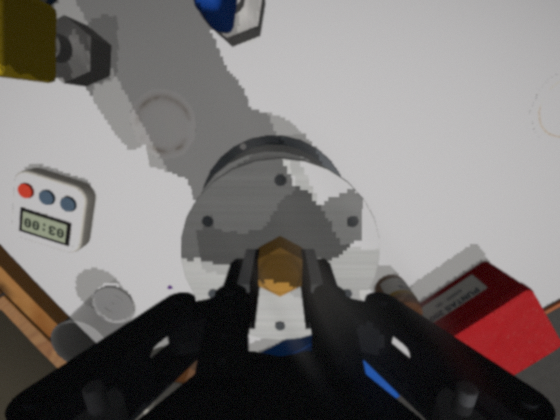

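Run:
```python
from h import *
crop('w8',185,120,365,210,4.4,'w8c')
```

```text
(no output)
```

View pics/w8c.png

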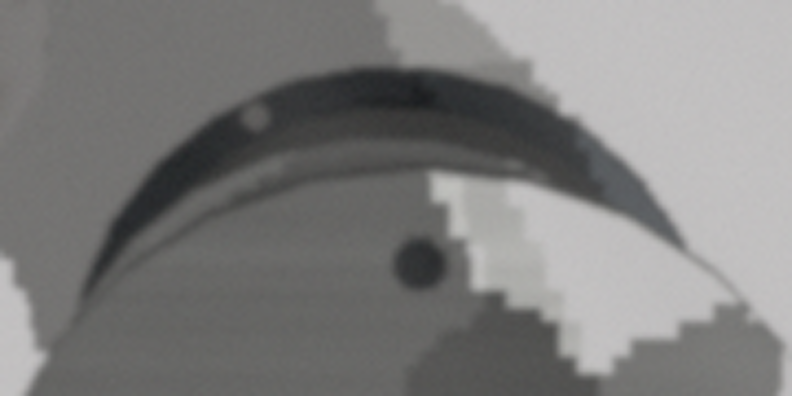

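Run:
```python
from h import *
W=lambda p,z:atz('w8',185+p[0]/4.4,120+p[1]/4.4,z)
F=[(85,285),(160,165),(250,100),(340,70),(400,68),(500,85),(590,135),(640,190),(685,245)]
for z in (.004,.008): print('flange',circ([W(p,z) for p in F],.062))
Rm=[(110,255),(200,180),(280,148),(380,137),(460,148),(530,170)]
print('rim',circ([W(p,.052) for p in Rm],.055))
D=[atz('w8',*p,.0941) for p in [(280,180),(208,221),(352,221),(279,325)]]
print('lid',circ(D))
o=st()
```

```text
flange (array([0.5802, 0.1793, 0.062 ]), array([-0.0005, -0.0004,  0.    ,  0.0006,  0.0003,  0.0004, -0.0001,
       -0.0012,  0.0001]))
flange (array([0.5802, 0.1794, 0.062 ]), array([-0.0011, -0.0005,  0.0001,  0.0008,  0.0005,  0.0006, -0.0001,
       -0.0013, -0.0004]))
rim (array([0.5797, 0.1782, 0.055 ]), array([-0.0003,  0.0002,  0.0003,  0.    , -0.0002, -0.    ]))
lid (array([0.5785, 0.1841, 0.0437]), array([ 0., -0., -0.,  0.]))
7.67 [0.5814 0.1826 0.0994] [2.970e-02 9.996e-01 9.000e-04 7.000e-04] [ 0.2 -0.8 -1.3] 0.252
[-0.481  0.398  0.127  1.665 -0.057  1.08   1.175]
```

Call:
step_arm --pt "-1.5 -5 12 0 0 0" --pt "0 0 6 0 0 0" --pt "0 0 0 0 0 0"

```text
clock: 8.05
position: [0.5831, 0.1768, 0.0809]
ee_rot: [0.03, 1.0, 0.001, 0.001]
ft_force: [-0.1, -0.1, -1.7]
grip_width: 0.257
```

Run:
```python
from h import *
o=st();Rt=Rn.from_quat(o['ee_rot']).as_matrix(); print(Rt.T@(np.array([.5823,.1778,.061])-o['position'])*1e3)
print(np.degrees(Rn.from_matrix(Rt.T@np.column_stack([[-.9983,.0593,0],[.0593,.9983,0],[0,0,-1]])).as_rotvec()))
```

```text
8.05 [0.5831 0.1768 0.0809] [0.03   0.9995 0.001  0.0011] [-0.1 -0.1 -1.7] 0.257
[-0.471  0.418  0.128  1.681 -0.061  1.043  1.187]
[ 0.90437549  0.9445005  19.92542921]
[ 0.12177941  0.12551998 -0.03543349]
```

Call:
step_arm --pt "0.5 1 9 0.1 0.1 0" --pt "0 0 6 0 0 0" --pt "0 0 3 0 0 0" --pt "0 0 2 0 0 0" --pt "0 0 1 0 0 0"

```text
clock: 8.68
position: [0.5828, 0.1781, 0.0609]
ee_rot: [0.03, 1.0, 0.0, 0.0]
ft_force: [-5.8, -1.6, 8.3]
grip_width: 0.251
```

Run:
```python
from h import *
o=st();Rt=Rn.from_quat(o['ee_rot']).as_matrix(); print(Rt.T@(np.array([.5823,.1778,.061])-o['position'])*1e3)
```

```text
8.68 [0.5828 0.1781 0.0609] [3.000e-02 9.996e-01 4.000e-04 1.000e-04] [-5.8 -1.6  8.3] 0.251
[-0.471  0.443  0.125  1.693 -0.064  1.009  1.187]
[ 0.44753356 -0.30513815 -0.09434631]
```

Call:
step_arm --pt "0 0 0 0 0 0" --pt "0 0 0 0 0 0" --pt "0 0 0 0 0 0" --jaw 55

```text
clock: 9.05
position: [0.5836, 0.1784, 0.0617]
ee_rot: [0.03, 1.0, 0.001, 0.001]
ft_force: [-0.5, 0.6, -0.8]
grip_width: 0.641
```

Call:
step_arm --pt "0 0 -15 0 0 0" --pt "0 0 -30 0 0 0" --pt "0 0 -30 0 0 0" --pt "0 0 -15 0 0 0" --pt "0 0 0 0 0 0"

```text
clock: 9.68
position: [0.5838, 0.1783, 0.1573]
ee_rot: [0.03, 1.0, 0.001, 0.002]
ft_force: [-0.2, -0.4, -0.3]
grip_width: 0.641
```

Run:
```python
from h import *
o=st(); snap('wrist','w9');
```

```text
9.68 [0.5838 0.1783 0.1573] [0.03   0.9995 0.0011 0.0019] [-0.2 -0.4 -0.3] 0.641
[-0.48   0.344  0.136  1.609 -0.05   1.188  1.177]
```

View pics/w9.png

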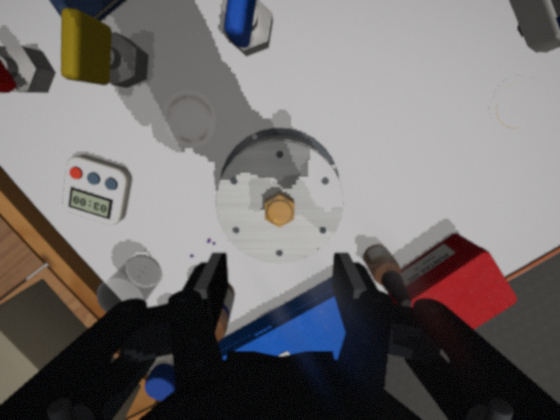

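Run:
```python
from h import *
crop('w9',205,120,355,270,5,'w9c')
```

```text
(no output)
```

View pics/w9c.png

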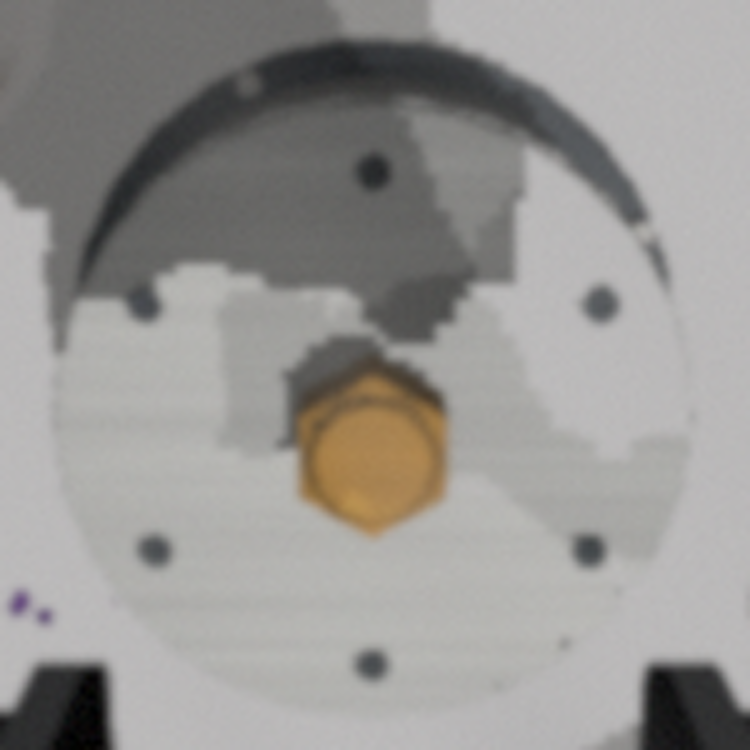

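Run:
```python
from h import *
W=lambda p,z:atz('w9',205+p[0]/5,120+p[1]/5,z)
d=[(373,172),(600,303),(590,550),(371,665),(154,550),(144,303)]
D=[W(p,.057) for p in d];c=circ(D);print(c)
print(np.degrees([np.arctan2(*(p[:2]-c[0][:2])[::-1])%(np.pi/3) for p in D]).round(1))
K,k1,R,t=cam('w9')
a=np.radians(-3.4)+np.radians(60)*np.arange(6)
dirs=np.array([p[:2]-c[0][:2] for p in D]); ang=np.arctan2(dirs[:,1],dirs[:,0]); ang=np.round((ang+np.radians(3.4))/(np.pi/3))*np.pi/3
obj=np.c_[.0439*np.cos(ang),.0439*np.sin(ang),0*ang]
ok,rv,tv=cv2.solvePnP(obj,np.array([(205+x/5,120+y/5) for x,y in d]),K,np.array([k1,0,0,0,0.]))
Rw=R.T@cv2.Rodrigues(rv)[0];print((R.T@(tv[:,0]-t)).round(4),Rw.round(3))
F=[(80,285),(150,160),(240,75),(340,40),(420,42),(520,80),(600,150),(668,280)]
print('flange',circ([W(p,.006) for p in F],.062))
o=st();Rt=Rn.from_quat(o['ee_rot']).as_matrix()
```

```text
(array([0.5808, 0.1792, 0.044 ]), array([-0.0001,  0.    ,  0.    , -0.    ,  0.    ,  0.    ]))
[56.3 57.  56.9 56.3 56.2 56.1]
[0.5806 0.1793 0.0569] [[ 0.998  0.062 -0.012]
 [-0.062  0.998  0.006]
 [ 0.012 -0.005  1.   ]]
flange (array([0.5811, 0.1801, 0.062 ]), array([-0.0006, -0.0021,  0.0003,  0.0014,  0.0012,  0.    , -0.0012,
       -0.0012]))
9.72 [0.5834 0.1782 0.1564] [3.000e-02 9.995e-01 8.000e-04 1.300e-03] [ 0.7  0.  -0.9] 0.646
[-0.48   0.345  0.136  1.61  -0.05   1.187  1.177]
```

Call:
step_arm --pt "20 -2 -5 0 0 0" --pt "40 -2 -5 0 0 0" --pt "45 -2 -5 0 0 0" --pt "35 -2 -5 0 0 0" --pt "10 0 0 0 0 0" --pt "0 0 0 0 0 0"

```text
clock: 10.48
position: [0.4262, 0.1777, 0.1694]
ee_rot: [0.03, 1.0, -0.002, -0.003]
ft_force: [0.5, 1.1, -0.1]
grip_width: 0.644
```

Run:
```python
from h import *
o=st(); snap('wrist','w10'); snap('scene','s10')
```

```text
10.47 [0.4262 0.1777 0.1694] [ 0.0299  0.9995 -0.002  -0.0031] [ 0.5  1.1 -0.1] 0.644
[-0.571  0.023  0.078  1.955 -0.002  1.171  1.019]
```

View pics/w10.png

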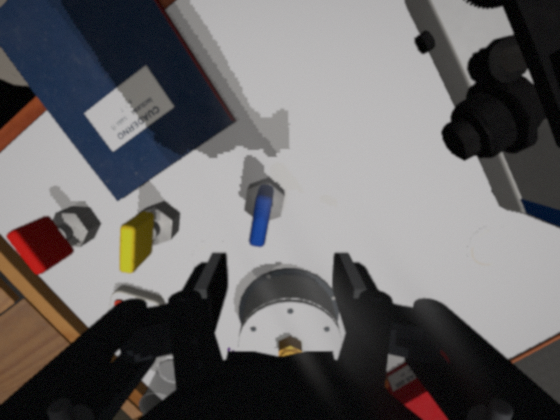

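Run:
```python
from h import *
crop('w10',215,140,335,260,6,'w10c');crop('w10',90,180,210,290,6,'w10y');crop('w10',0,180,110,290,6,'w10r')
```

```text
(no output)
```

View pics/w10c.png

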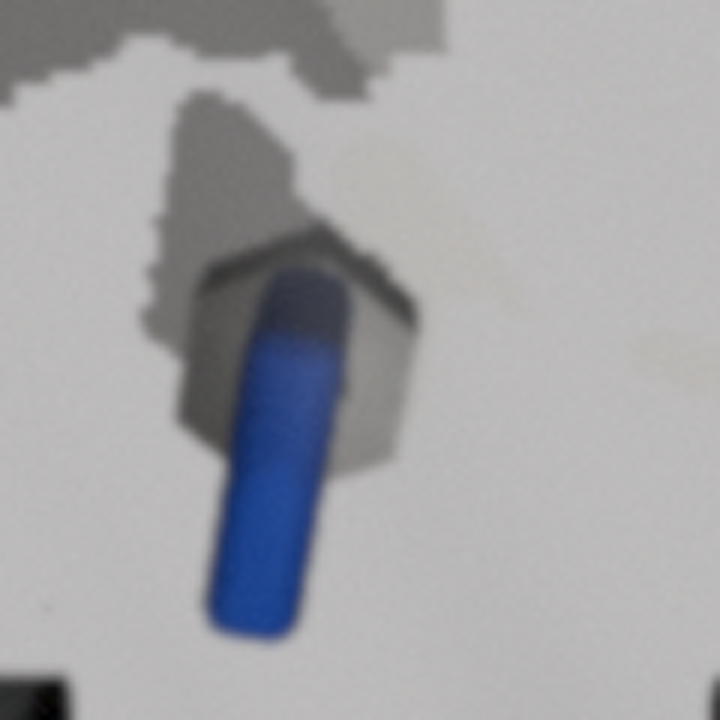

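View pics/w10y.png

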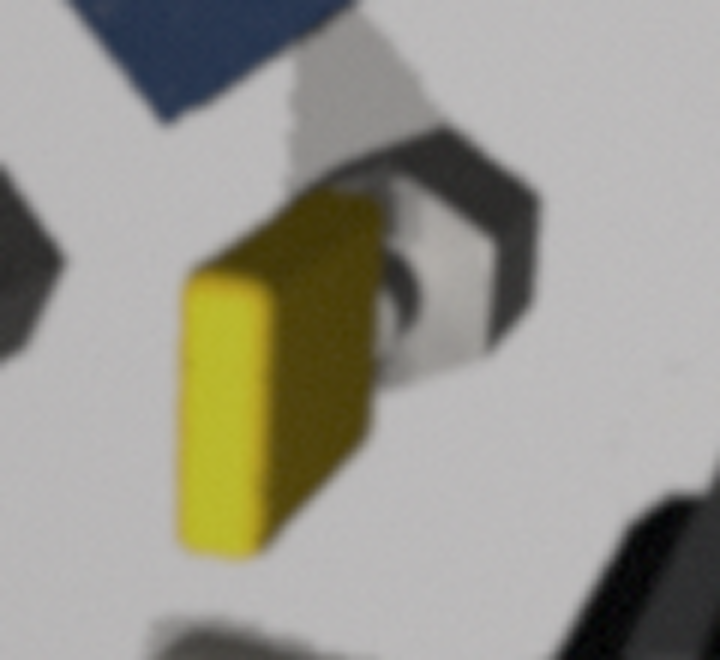

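View pics/w10r.png

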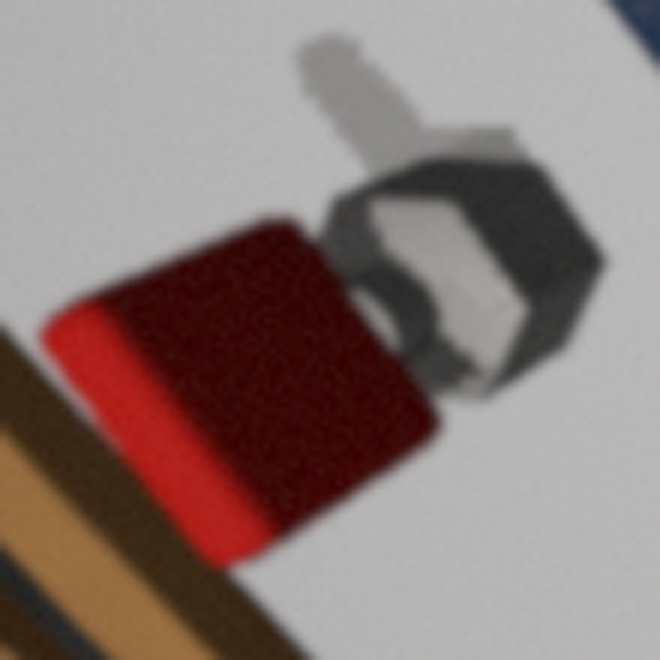

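Run:
```python
from h import *
for n,ox,oy,P in [('b',215,140,[(248,343),(338,347),(297,638),(206,626)]),('y',90,180,[(187,272),(272,278),(260,557),(178,550)]),('r',0,180,[(42,333),(105,298),(275,540),(215,572)])]:
    Q=np.array([atz('w10',ox+x/6,oy+y/6,.085) for x,y in P]); a=(Q[2]+Q[3]-Q[0]-Q[1])/2; b=(Q[1]+Q[2]-Q[0]-Q[3])/2
    print(n,Q.mean(0).round(4),'len',np.linalg.norm(a).round(4),'w',np.linalg.norm(b).round(4),'yaw',np.degrees(np.arctan2(a[1],a[0])).round(1))
```

```text
b [0.4299 0.1621 0.085 ] len 0.0416 w 0.0123 yaw -12.3
y [0.4484 0.047  0.085 ] len 0.044 w 0.0121 yaw -14.4
r [ 0.4474 -0.0464  0.085 ] len 0.042 w 0.0128 yaw 20.7
```

Call:
step_arm --pt "-3 -9 15 0 0 4.5" --pt "-2 -8 15 0 0 4" --pt "0 0 5 0 0 0" --pt "0 0 0 0 0 0"

```text
clock: 11.08
position: [0.4333, 0.1594, 0.1328]
ee_rot: [0.106, 0.994, -0.003, -0.003]
ft_force: [0.5, 0.6, 0.2]
grip_width: 0.646
```

Run:
```python
from h import *
o=st(); snap('wrist','w11'); crop('w11',190,140,370,310,4.4,'w11c')
```

```text
11.07 [0.4333 0.1594 0.1328] [ 0.1065  0.9943 -0.0027 -0.0029] [0.5 0.6 0.2] 0.646
[-0.549  0.062  0.1    1.999 -0.005  1.09   0.91 ]
```

View pics/w11c.png

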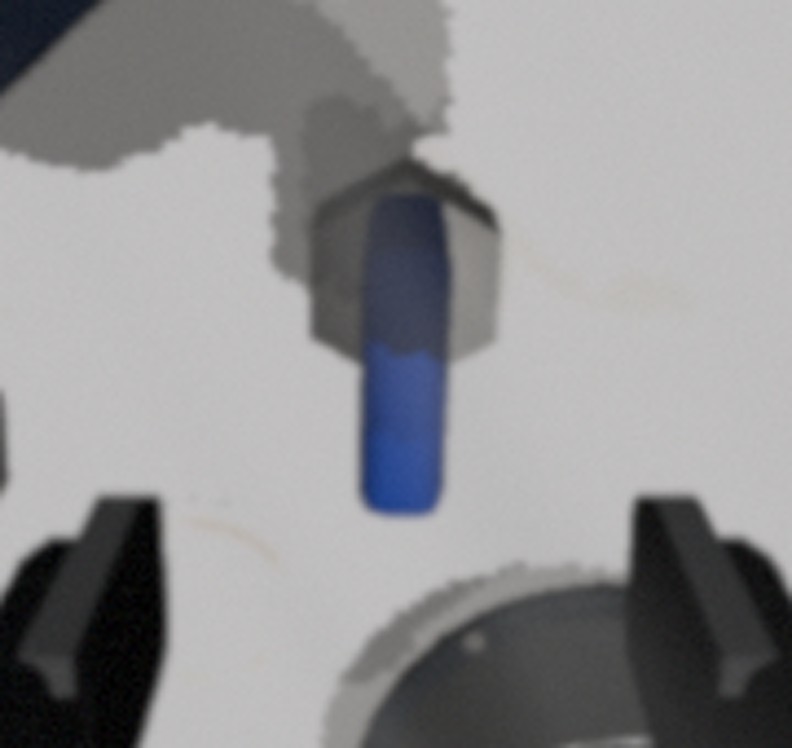

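Run:
```python
from h import *
W=lambda x,y,z:atz('w11',190+x/4.4,140+y/4.4,z)
f=W(401,514,.085); o=manip.get_obs();Rt=Rn.from_quat([ 0.1065,0.9943,-0.0027,-0.0029]).as_matrix()
p0=np.array([.4333,.1594,.1328])
print(f, (Rt.T@(f-p0))*1e3, 'centre tool x', (Rt.T@(f-p0))[0]*1e3+23)
# hex top face corners at z=.03 : left (312,208),(312,338) right (500,225),(497,340)
for p,z in [((312,335),.03),((497,340),.03),((407,160),0),((312,215),.03),((498,232),.03)]: print((Rt.T@(W(*p,z)-p0)*1e3).round(1))
print(np.degrees(Rn.from_matrix(Rt).as_rotvec()),Rt[:,2])
```

```text
[0.45085366 0.15693204 0.085     ] [-17.9260626    1.59161347  47.69889867] centre tool x 5.073937401458565
[ -6.3 -15.8 102.9]
[ -7.3  20.8 102.6]
[ 23.    3.2 132.9]
[ 18.  -15.4 103. ]
[ 14.8  20.5 102.8]
[ -19.1347801  -178.64518177    0.4851071 ] [-0.0063421  -0.00475157 -0.9999686 ]
```

```bash
cat >> h.py <<'E'
def go(tgt,yaw):
    o=st();Rt=Rn.from_quat(o['ee_rot']).as_matrix();y=np.radians(yaw);c,s=np.cos(y),np.sin(y)
    Rd=np.array([[-c,-s,0],[-s,c,0],[0,0,-1.]])
    print('mm',(Rt.T@(np.array(tgt)-o['position'])*1e3).round(1),'deg',np.degrees(Rn.from_matrix(Rt.T@Rd).as_rotvec()).round(2))
def rel(dx,dy,yaw,z):  # target = current + tool-plane offsets
    o=manip.get_obs();Rt=Rn.from_quat(o['ee_rot']).as_matrix();p=o['position']+Rt@np.array([dx,dy,0]);p[2]=z;print('tgt',p.round(4));go(p,yaw)
E
python3 - <<'E'
from h import *
rel(.005,.001,-12.2,.1)
E
```

```text
tgt [0.4287 0.1614 0.1   ]
11.12 [0.4334 0.1594 0.133 ] [ 0.1066  0.9943 -0.0026 -0.0028] [ 0.3 -0.3 -0.7] 0.638
[-0.549  0.061  0.1    1.998 -0.005  1.09   0.91 ]
mm [ 4.8  1.2 33.1] deg [-0.33 -0.28 -0.04]
```

Call:
step_arm --pt "5 1 15 -0.3 -0.3 0" --pt "0 0 15 0 0 0" --pt "0 0 15 0 0 0" --pt "0 0 10 0 0 0" --pt "0 0 0 0 0 0"

```text
clock: 11.75
position: [0.4303, 0.1626, 0.0768]
ee_rot: [0.105, 0.994, 0.0, 0.001]
ft_force: [-0.1, 0.5, -0.1]
grip_width: 0.643
```

Run:
```python
from h import *
go([.4287,.1614,.048],-12.2); snap('wrist','w12'); crop('w12',190,180,370,320,4.4,'w12c')
```

```text
11.75 [0.4303 0.1626 0.0768] [1.049e-01 9.945e-01 4.000e-04 1.200e-03] [-0.1  0.5 -0.1] 0.643
[-0.551  0.125  0.095  2.064 -0.014  0.951  0.912]
mm [ 1.4 -1.6 28.8] deg [0.06 0.13 0.16]
```

View pics/w12c.png

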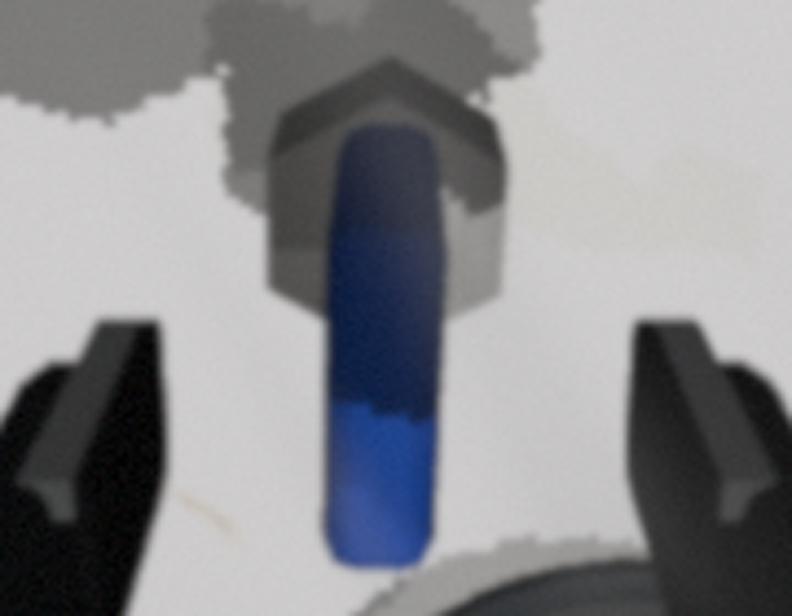

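Run:
```python
from h import *
W=lambda x,y,z:atz('w12',190+x/4.4,180+y/4.4,z)
a=W(389,232,.085);b=W(381,567,.085);print(a,b,(a+b)/2,np.linalg.norm(a-b),np.degrees(np.arctan2(*(b-a)[1::-1])))
go((a+b)/2*[1,1,0]+[0,-.001,.048],-13.5)
```

```text
[0.40792064 0.16739568 0.085     ] [0.45030298 0.15731948 0.085     ] [0.42911181 0.16235758 0.085     ] 0.04356365703103118 -13.373522761129415
11.8 [0.4305 0.1628 0.0773] [1.049e-01 9.945e-01 6.000e-04 1.500e-03] [-0.5  0.9  0.5] 0.642
[-0.551  0.124  0.095  2.064 -0.014  0.951  0.912]
mm [ 1.2 -1.7 29.3] deg [0.09 0.16 1.46]
```

Call:
step_arm --pt "1 -2 12 0 0.1 1.4" --pt "0 0 12 0 0 0" --pt "0 0 5 0 0 0" --pt "0 0 0 0 0 0"

```text
clock: 12.3
position: [0.4295, 0.161, 0.0467]
ee_rot: [0.118, 0.993, 0.001, 0.001]
ft_force: [-0.2, 0.4, -0.4]
grip_width: 0.645
```

Run:
```python
from h import *
go([.4291,.1614,.048],-13.5)
```

```text
12.3 [0.4295 0.161  0.0467] [1.18e-01 9.93e-01 9.00e-04 8.00e-04] [-0.2  0.4 -0.4] 0.645
[-0.549  0.169  0.097  2.09  -0.022  0.881  0.895]
mm [ 0.5  0.3 -1.3] deg [ 0.11  0.08 -0.06]
```

Call:
step_arm --pt "0 0 0 0 0 0" --pt "0 0 0 0 0 0" --pt "0 0 0 0 0 0" --pt "0 0 0 0 0 0" --pt "0 0 0 0 0 0" --jaw 5 --force 80

```text
clock: 12.92
position: [0.4299, 0.1612, 0.0473]
ee_rot: [0.118, 0.993, 0.001, 0.001]
ft_force: [0.8, 0.2, -1.7]
grip_width: 0.151
```

Run:
```python
from h import *
st(); snap('wrist','w13'); crop('w13',190,140,370,320,4.1,'w13c')
```

```text
12.93 [0.4299 0.1612 0.0473] [0.118  0.993  0.0012 0.0013] [ 0.8  0.2 -1.7] 0.151
[-0.549  0.168  0.097  2.09  -0.022  0.881  0.895]
```

View pics/w13c.png

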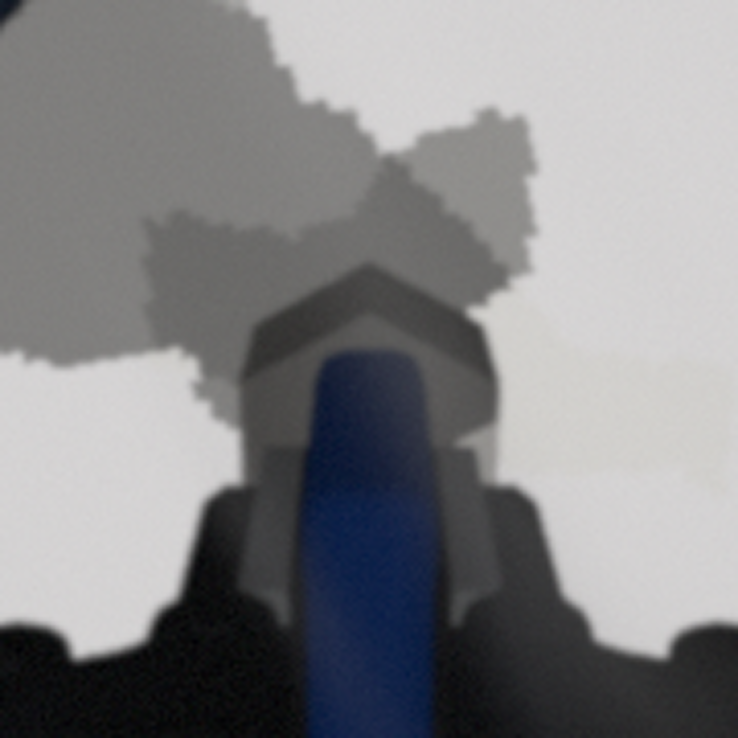

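Run:
```python
from h import *
o=st();Rt=Rn.from_quat(o['ee_rot']).as_matrix()
W=lambda x,y,z:(Rt.T@(atz('w13',190+x/4.1,140+y/4.1,z)-o['position'])*1e3).round(1)
print(W(370,262,0),W(370,313,.03)); print(W(254,325,0),W(485,325,0),W(245,378,.03),W(497,390,.03))
```

```text
12.97 [0.4299 0.1612 0.0473] [0.118  0.993  0.0012 0.0013] [-0.5  1.1 -1.8] 0.155
[-0.549  0.168  0.097  2.09  -0.022  0.881  0.895]
[21.1  0.9 47.3] [22.6  0.9 17.3]
[ 10.3 -18.2  47.3] [10.3 19.9 47.4] [ 13.  -16.7  17.2] [11.1 18.8 17.4]
```

Call:
step_arm --pt "0 0 -15 0 0 0" --pt "0 0 -35 0 0 0" --pt "0 0 -35 0 0 -3" --pt "-20 0 -15 0 0 -4" --pt "-45 0 0 0 0 -3" --pt "-45 5 0 0 0 0" --pt "-35 5 0 0 0 0" --pt "0 0 0 0 0 0"

```text
clock: 13.98
position: [0.5789, 0.158, 0.1593]
ee_rot: [0.027, 1.0, 0.002, 0.004]
ft_force: [-0.5, -0.3, -2.0]
grip_width: 0.157
```

Run:
```python
from h import *
go([.5808,.178,.13],-3.4)
```

```text
13.97 [0.5789 0.158  0.1593] [0.0274 0.9996 0.0022 0.0038] [-0.5 -0.3 -2. ] 0.157
[-0.474  0.318  0.161  1.64  -0.056  1.179  1.216]
mm [-0.6 19.9 29.4] deg [0.26 0.43 0.26]
```

Call:
step_arm --pt "-1 20 15 0.3 0.4 0.3" --pt "0 0 7 0 0 0" --pt "0 0 0 0 0 0"

```text
clock: 14.35
position: [0.5795, 0.1801, 0.137]
ee_rot: [0.03, 1.0, -0.0, -0.0]
ft_force: [-0.7, 0.4, -1.4]
grip_width: 0.15
```

Run:
```python
from h import *
go([.5808,.178,.122],-3.4); snap('wrist','w14'); crop('w14',190,150,370,320,4.1,'w14c')
```

```text
14.35 [0.5795 0.1801 0.137 ] [ 2.960e-02  9.996e-01 -3.000e-04 -5.000e-04] [-0.7  0.4 -1.4] 0.15
[-0.498  0.358  0.15   1.636 -0.057  1.153  1.178]
mm [-1.4 -2.  15. ] deg [-0.03 -0.05  0.01]
```

View pics/w14c.png

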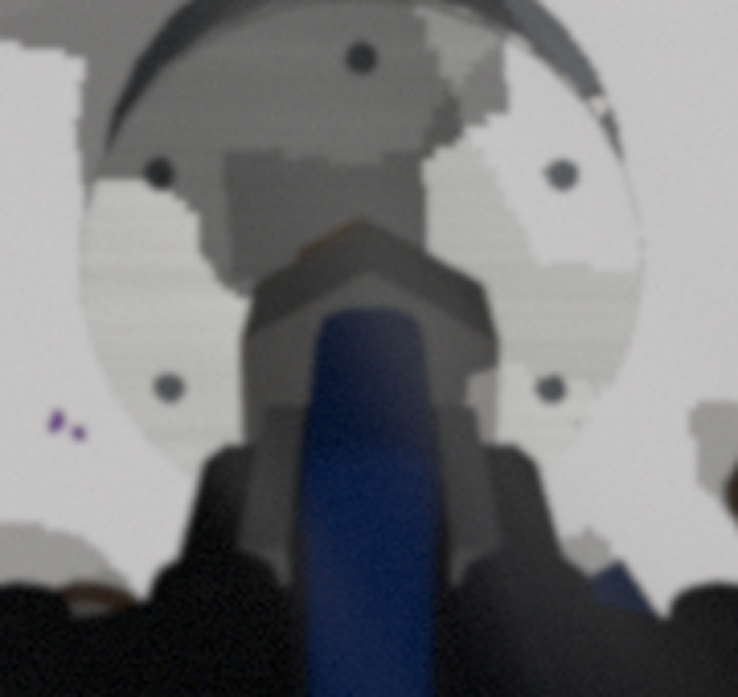

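Call:
step_arm --pt "-1.4 -2 3 0 0 0" --pt "0 0 3 0 0 0" --pt "0 0 0 0 0 0"

```text
clock: 14.78
position: [0.5808, 0.1779, 0.1317]
ee_rot: [0.03, 1.0, 0.0, 0.0]
ft_force: [0.3, -0.9, -1.1]
grip_width: 0.155
```

Run:
```python
from h import *
go([.5808,.178,.122],-3.4)
```

```text
14.78 [0.5808 0.1779 0.1317] [2.970e-02 9.996e-01 1.000e-04 0.000e+00] [ 0.3 -0.9 -1.1] 0.155
[-0.494  0.364  0.151  1.641 -0.059  1.141  1.183]
mm [0.  0.1 9.7] deg [0.02 0.01 0.  ]
```

Call:
step_arm --pt "0 0 5 0 0 0" --pt "0 0 3 0 0 0" --pt "0 0 2 0 0 0" --pt "0 0 2 0 0 0" --pt "0 0 1 0 0 0"

```text
clock: 15.4
position: [0.581, 0.1782, 0.1206]
ee_rot: [0.03, 1.0, 0.001, 0.0]
ft_force: [-5.4, -2.5, 9.8]
grip_width: 0.157
```

Call:
step_arm --pt "1.2 0 0.8 0 0 0" --pt "-1.2 1.2 0.6 0 0 0" --pt "-1.2 -1.2 0.6 0 0 0" --pt "1.2 -1.2 0.6 0 0 0" --pt "0 1.2 0.6 0 0 0"

```text
clock: 16.02
position: [0.5812, 0.179, 0.1203]
ee_rot: [0.03, 1.0, 0.001, 0.001]
ft_force: [-3.8, -5.6, 7.7]
grip_width: 0.156
```

Run:
```python
from h import *
go([.5808,.178,.122],-3.4); snap('wrist','w15'); crop('w15',190,150,370,320,4.1,'w15c')
```

```text
16.02 [0.5812 0.179  0.1203] [2.960e-02 9.996e-01 1.500e-03 7.000e-04] [-3.8 -5.6  7.7] 0.156
[-0.492  0.375  0.149  1.652 -0.063  1.118  1.185]
mm [ 0.4 -1.  -1.7] deg [0.17 0.07 0.01]
```

View pics/w15c.png

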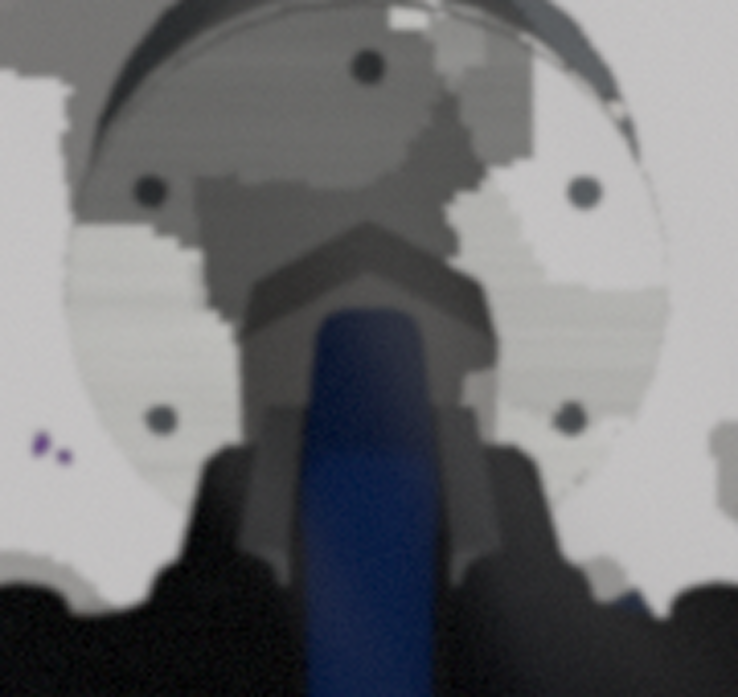

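Call:
step_arm --pt "0 0 -10 0 0 0" --pt "0 0 -25 0 0 0" --pt "20 0 -10 0 0 3" --pt "45 0 0 0 0 4" --pt "45 0 0 0 0 3" --pt "35 0 0 0 0 0" --pt "0 0 0 0 0 0"

```text
clock: 16.95
position: [0.4347, 0.2026, 0.1673]
ee_rot: [0.12, 0.993, 0.002, 0.001]
ft_force: [0.3, 0.7, -2.1]
grip_width: 0.152
```

Run:
```python
from h import *
go([.43,.161,.0478],-13.5)
```

```text
16.95 [0.4347 0.2026 0.1673] [1.196e-01 9.928e-01 1.500e-03 9.000e-04] [ 0.3  0.7 -2.1] 0.152
[-0.634  0.056  0.107  1.926 -0.008  1.157  0.807]
mm [ -5.2 -41.9 119.4] deg [ 0.18  0.08 -0.24]
```

Call:
step_arm --pt "-3 -20 20 0.1 0 -0.2" --pt "-2 -22 30 0 0 0" --pt "0 0 30 0 0 0" --pt "0 0 15 0 0 0" --pt "0 0 0 0 0 0"

```text
clock: 17.58
position: [0.434, 0.1597, 0.0721]
ee_rot: [0.118, 0.993, 0.002, 0.003]
ft_force: [0.0, 0.2, -1.1]
grip_width: 0.155
```

Run:
```python
from h import *
go([.43,.161,.0475],-13.5)
```

```text
17.57 [0.434  0.1597 0.0721] [0.1184 0.993  0.0018 0.0033] [ 0.   0.2 -1.1] 0.155
[-0.585  0.132  0.142  2.069 -0.023  0.935  0.902]
mm [ 4.4  0.2 24.5] deg [ 0.25  0.35 -0.1 ]
```

Call:
step_arm --pt "2 0 12 0.3 0.3 0" --pt "0 0 7 0 0 0" --pt "0 0 3 0 0 0" --pt "0 0 2 0 0 0" --pt "0 0 1 0 0 0"

```text
clock: 18.2
position: [0.4339, 0.1615, 0.0476]
ee_rot: [0.118, 0.993, 0.0, 0.002]
ft_force: [0.1, -0.7, -1.0]
grip_width: 0.155
```

Run:
```python
from h import *
go([.43,.161,.0475],-13.5)
```

```text
18.2 [0.4339 0.1615 0.0476] [1.179e-01 9.930e-01 4.000e-04 1.700e-03] [ 0.1 -0.7 -1. ] 0.155
[-0.586  0.175  0.139  2.082 -0.03   0.883  0.905]
mm [ 3.7 -1.4  0.1] deg [ 0.07  0.19 -0.05]
```

Call:
step_arm --pt "0 0 1 0.1 0.2 0" --pt "0 0 1 0 0 0" --pt "0 0 0.5 0 0 0"

```text
clock: 18.58
position: [0.4342, 0.1617, 0.0474]
ee_rot: [0.118, 0.993, 0.0, -0.0]
ft_force: [-0.3, -0.5, -0.4]
grip_width: 0.152
```

Call:
step_arm --pt "0 0 1.5 0 0 0" --pt "0 0 1 0 0 0"

```text
clock: 18.82
position: [0.4345, 0.1617, 0.0473]
ee_rot: [0.118, 0.993, 0.0, -0.0]
ft_force: [-6.3, -3.5, 12.1]
grip_width: 0.155
```

Contact confirmed; releasing and rising.

Call:
step_arm --pt "0 0 -0.5 0 0 0" --pt "0 0 0 0 0 0" --pt "0 0 0 0 0 0" --pt "0 0 0 0 0 0" --jaw 50

```text
clock: 19.32
position: [0.4352, 0.162, 0.0483]
ee_rot: [0.118, 0.993, 0.001, 0.0]
ft_force: [0.0, -0.6, -0.8]
grip_width: 0.59
```

Call:
step_arm --pt "0 0 -15 0 0 0" --pt "0 0 -35 0 0 0" --pt "0 0 -35 0 0 0" --pt "0 -25 -15 0 0 0" --pt "0 -45 0 0 0 0" --pt "0 -40 0 0 0 0" --pt "0 0 0 0 0 0"

```text
clock: 20.2
position: [0.4097, 0.0523, 0.1579]
ee_rot: [0.118, 0.993, 0.002, 0.003]
ft_force: [-0.0, 0.5, -0.2]
grip_width: 0.585
```

Run:
```python
from h import *
go([.4484,.046,.13],-14); snap('wrist','w16')
```

```text
20.2 [0.4097 0.0523 0.1579] [0.1181 0.993  0.0021 0.0027] [-0.   0.5 -0.2] 0.585
[-0.486 -0.1    0.239  2.095  0.024  1.137  1.076]
mm [-39.    2.8  28.1] deg [0.27 0.27 0.44]
```

View pics/w16.png

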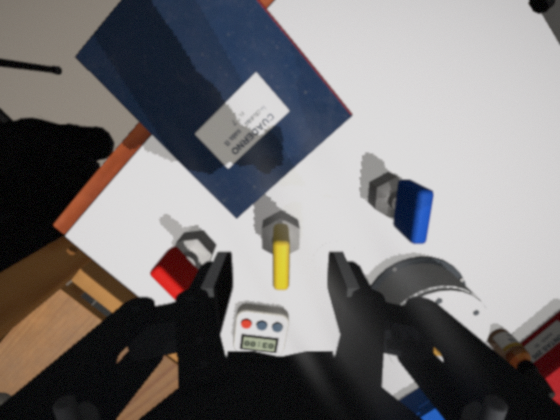

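Call:
step_arm --pt "-20 1 8 0.3 0.3 0.4" --pt "-17 2 10 0 0 0" --pt "0 0 6 0 0 0" --pt "0 0 0 0 0 0"

```text
clock: 20.75
position: [0.4483, 0.0519, 0.1354]
ee_rot: [0.119, 0.993, 0.001, 0.001]
ft_force: [0.9, -0.8, -0.4]
grip_width: 0.588
```

Run:
```python
from h import *
go([.4484,.046,.13],-14); snap('wrist','w17'); crop('w17',190,140,370,310,4.4,'w17c')
```

```text
20.75 [0.4483 0.0519 0.1354] [1.186e-01 9.929e-01 7.000e-04 7.000e-04] [ 0.9 -0.8 -0.4] 0.588
[-0.476  0.021  0.265  2.035 -0.007  1.084  1.125]
mm [-1.5 -5.7  5.4] deg [0.09 0.07 0.38]
```

View pics/w17c.png

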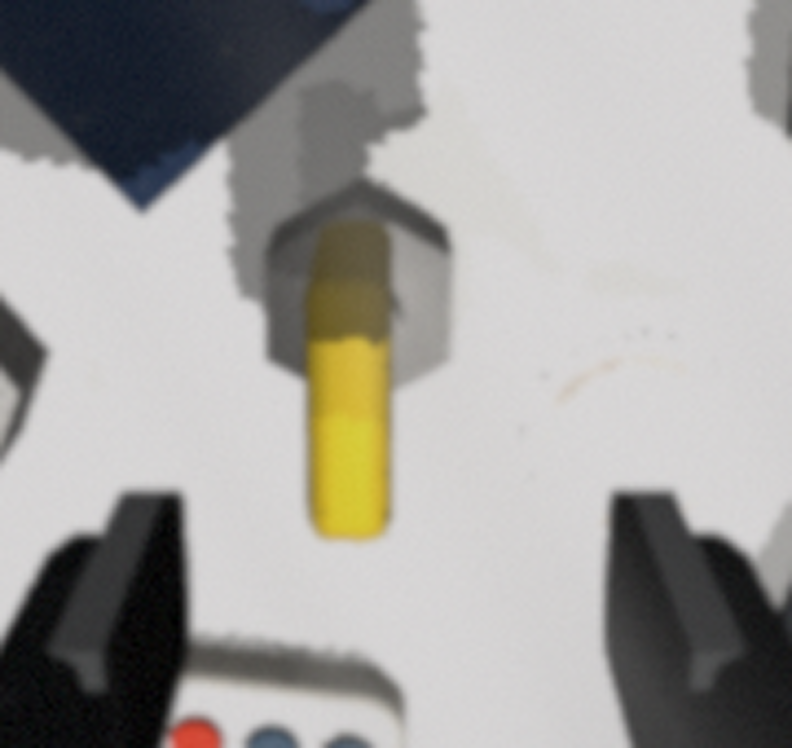

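Run:
```python
from h import *
W=lambda x,y,z:atz('w17',190+x/4.4,140+y/4.4,z)
a=W(350,285,.085);b=W(350,540,.085);print(a,b,(a+b)/2,np.linalg.norm(a-b),np.degrees(np.arctan2(*(b-a)[1::-1])))
h=[W(266,360,.03),W(450,360,.03),W(268,255,.03),W(450,255,.03)];print(np.mean(h,0))
g=(a+b)/2*[1,1,0]+[0,-.001,.08]
go(g,-13.6);print(g)
```

```text
[0.42782116 0.05045986 0.085     ] [0.47007978 0.03976432 0.085     ] [0.44895047 0.04511209 0.085     ] 0.04359111525475613 -14.203138692938236
[0.44834473 0.04521792 0.03      ]
20.8 [0.4485 0.0519 0.1357] [1.186e-01 9.929e-01 9.000e-04 1.000e-03] [-0.   0.8 -0.5] 0.587
[-0.476  0.021  0.265  2.035 -0.007  1.084  1.125]
mm [-2.2 -7.6 55.7] deg [ 0.12  0.1  -0.02]
[0.44895047 0.04411209 0.08      ]
```

Call:
step_arm --pt "-1 -8 15 0.1 0.1 0.2" --pt "0 0 20 0 0 0" --pt "0 0 15 0 0 0" --pt "0 0 0 0 0 0"

```text
clock: 21.3
position: [0.4464, 0.0431, 0.0832]
ee_rot: [0.12, 0.993, 0.0, 0.0]
ft_force: [-0.4, -0.3, 0.2]
grip_width: 0.589
```

Run:
```python
from h import *
go([.4487,.0442,.048],-13.8); snap('wrist','w18'); crop('w18',190,180,370,320,4.4,'w18c')
```

```text
21.3 [0.4464 0.0431 0.0832] [1.203e-01 9.927e-01 3.000e-04 0.000e+00] [-0.4 -0.3  0.2] 0.589
[-0.462  0.088  0.276  2.093 -0.03   0.964  1.16 ]
mm [-2.   1.6 35.2] deg [ 0.03  0.   -0.02]
```

View pics/w18c.png

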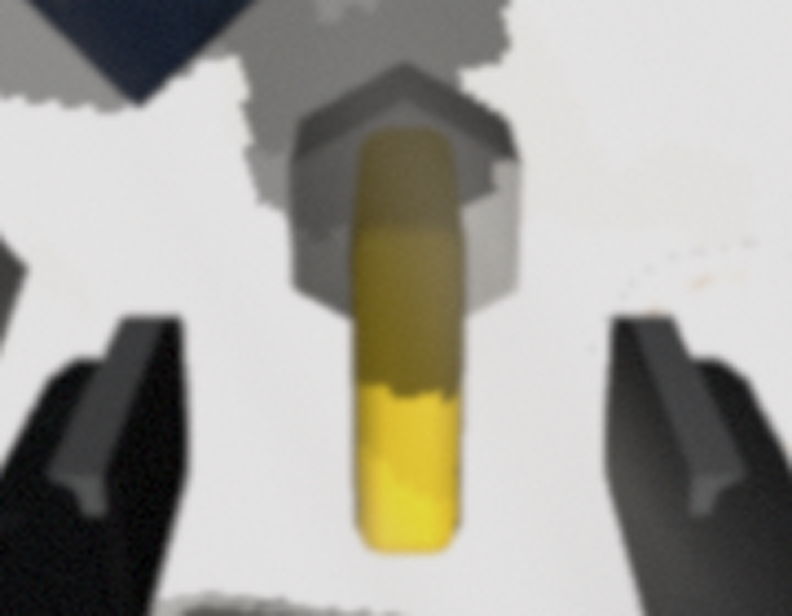

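Call:
step_arm --pt "-2 1.5 15 0 0 0" --pt "0 0 13 0 0 0" --pt "0 0 6 0 0 0" --pt "0 0 1 0 0 0" --pt "0 0 0 0 0 0"

```text
clock: 21.98
position: [0.45, 0.0444, 0.0472]
ee_rot: [0.12, 0.993, 0.001, 0.001]
ft_force: [-0.1, -0.0, 0.3]
grip_width: 0.584
```

Run:
```python
from h import *
go([.4487,.0442,.048],-13.8)
```

```text
21.98 [0.45   0.0444 0.0472] [1.202e-01 9.927e-01 7.000e-04 1.100e-03] [-0.1 -0.   0.3] 0.584
[-0.456  0.154  0.274  2.114 -0.055  0.878  1.18 ]
mm [ 1.2 -0.5 -0.8] deg [ 0.1   0.11 -0.01]
```

Call:
step_arm --pt "1 -0.5 0 0 0.1 0" --pt "0 0 0 0 0 0" --pt "0 0 0 0 0 0" --pt "0 0 0 0 0 0" --pt "0 0 0 0 0 0" --jaw 5 --force 80

```text
clock: 22.6
position: [0.4491, 0.0442, 0.0478]
ee_rot: [0.12, 0.993, 0.001, 0.001]
ft_force: [0.7, -0.5, -1.1]
grip_width: 0.151
```

Run:
```python
from h import *
go([.4487,.0442,.048],-13.8); snap('wrist','w19'); crop('w19',190,140,370,320,4.1,'w19c')
```

```text
22.6 [0.4491 0.0442 0.0478] [1.203e-01 9.927e-01 1.100e-03 6.000e-04] [ 0.7 -0.5 -1.1] 0.151
[-0.456  0.152  0.275  2.115 -0.055  0.88   1.181]
mm [ 0.4 -0.1 -0.2] deg [ 0.13  0.05 -0.01]
```

View pics/w19c.png

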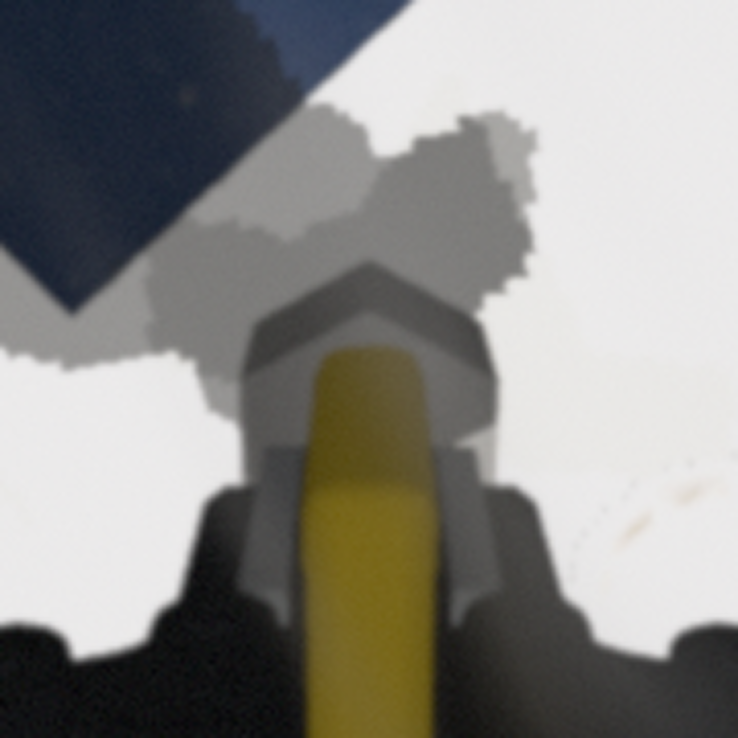

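Call:
step_arm --pt "0 0 -15 0 0 0" --pt "0 0 -35 0 0 0" --pt "0 0 -40 0 0 0" --pt "-10 15 -25 0 0 0" --pt "-25 40 0 0 0 0" --pt "-30 45 0 0 0 -5" --pt "-30 45 0 0 0 -5" --pt "0 0 0 0 0 0"

```text
clock: 23.65
position: [0.5764, 0.1685, 0.1751]
ee_rot: [0.032, 0.999, 0.002, 0.003]
ft_force: [0.1, 0.1, -1.3]
grip_width: 0.155
```

Run:
```python
from h import *
go([.5808,.178,.14],-3.4)
```

```text
23.65 [0.5764 0.1685 0.1751] [0.0316 0.9995 0.0022 0.0031] [ 0.1  0.1 -1.3] 0.155
[-0.536  0.308  0.215  1.622 -0.071  1.211  1.202]
mm [-3.6  9.6 35.2] deg [ 0.26  0.34 -0.23]
```

Call:
step_arm --pt "-3.5 9 15 0.3 0.3 -0.2" --pt "0 0 15 0 0 0" --pt "0 0 5 0 0 0" --pt "0 0 0 0 0 0"

```text
clock: 24.15
position: [0.5796, 0.1755, 0.1384]
ee_rot: [0.031, 1.0, -0.001, -0.0]
ft_force: [0.4, 0.4, -1.2]
grip_width: 0.153
```

Run:
```python
from h import *
go([.5808,.178,.125],-3.4); snap('wrist','w20'); crop('w20',190,150,370,320,4.1,'w20c')
```

```text
24.15 [0.5796 0.1755 0.1384] [ 3.140e-02  9.995e-01 -1.200e-03 -3.000e-04] [ 0.4  0.4 -1.2] 0.153
[-0.54   0.356  0.21   1.641 -0.077  1.154  1.196]
mm [-1.1  2.6 13.3] deg [-0.14 -0.03 -0.19]
```

View pics/w20c.png

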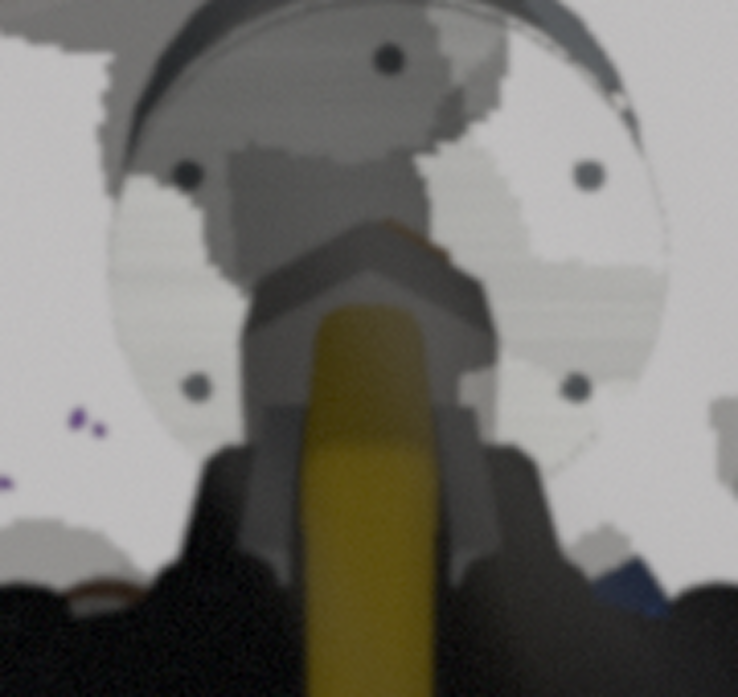

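Run:
```python
from h import *
D=[atz('w20',190+x/4.1,150+y/4.1,.057) for x,y in [(388,60),(589,175),(577,387),(197,387),(187,175)]]
c=circ(D);print(c,np.degrees([np.arctan2(*(p[:2]-c[0][:2])[::-1])%(np.pi/3) for p in D]).round(1))
```

```text
(array([0.5816, 0.1797, 0.0438]), array([-0.0001,  0.0001, -0.    , -0.    ,  0.0001])) [56.5 56.4 56.7 56.3 56.5]
```

Call:
step_arm --pt "-1.6 2.8 2 -0.1 0 -0.2" --pt "0 0 3 0 0 0" --pt "0 0 0 0 0 0"

```text
clock: 24.58
position: [0.582, 0.178, 0.1344]
ee_rot: [0.03, 1.0, 0.0, 0.001]
ft_force: [0.2, -0.2, -2.4]
grip_width: 0.155
```

Run:
```python
from h import *
go([.5813,.1784,.125],-3.4)
```

```text
24.57 [0.582  0.178  0.1344] [2.990e-02 9.996e-01 2.000e-04 6.000e-04] [ 0.2 -0.2 -2.4] 0.155
[-0.539  0.365  0.208  1.639 -0.081  1.146  1.199]
mm [0.8 0.4 9.4] deg [ 0.02  0.07 -0.03]
```

Contact expected near TCP z≈0.1228 if it doesn't fit.

Call:
step_arm --pt "0.6 0.4 6 0 0 0" --pt "0 0 4 0 0 0" --pt "0 0 2.5 0 0 0" --pt "0 0 2 0 0 0" --pt "0 0 1.5 0 0 0"

```text
clock: 25.2
position: [0.5815, 0.1784, 0.1173]
ee_rot: [0.03, 1.0, 0.0, 0.001]
ft_force: [-0.7, -0.8, 0.0]
grip_width: 0.155
```

Run:
```python
from h import *
go([.5813,.1784,.1048],-3.4)
```

```text
25.2 [0.5815 0.1784 0.1173] [3.000e-02 9.996e-01 1.000e-04 7.000e-04] [-0.7 -0.8  0. ] 0.155
[-0.538  0.38   0.205  1.656 -0.084  1.113  1.201]
mm [ 0.2 -0.  12.5] deg [ 0.02  0.08 -0.03]
```

Call:
step_arm --pt "0 0 4 0 0 0" --pt "0 0 4 0 0 0" --pt "0 0 2.5 0 0 0" --pt "0 0 1.5 0 0 0" --pt "0 0 1 0 0 0"

```text
clock: 25.82
position: [0.5817, 0.1784, 0.1048]
ee_rot: [0.03, 1.0, 0.0, 0.001]
ft_force: [-5.9, -2.7, 13.3]
grip_width: 0.154
```

Run:
```python
from h import *
go([.5813,.1784,.1048],-3.4)
```

```text
25.82 [0.5817 0.1784 0.1048] [3.000e-02 9.995e-01 3.000e-04 9.000e-04] [-5.9 -2.7 13.3] 0.154
[-0.536  0.393  0.204  1.667 -0.088  1.089  1.203]
mm [ 0.4 -0.   0. ] deg [ 0.04  0.1  -0.04]
```

Call:
step_arm --pt "0 0 0.8 0 0.1 0" --pt "0 0 0.5 0 0 0" --pt "0 0 0.5 0 0 0"

```text
clock: 26.2
position: [0.5818, 0.1784, 0.1049]
ee_rot: [0.03, 1.0, 0.001, 0.0]
ft_force: [-3.8, -1.2, 6.1]
grip_width: 0.152
```

Run:
```python
from h import *
go([.5813,.1784,.1048],-3.4); snap('wrist','w21');snap('scene','s21')
D=None
```

```text
26.2 [0.5818 0.1784 0.1049] [3.010e-02 9.995e-01 7.000e-04 2.000e-04] [-3.8 -1.2  6.1] 0.152
[-0.535  0.394  0.203  1.666 -0.089  1.09   1.205]
mm [ 0.5 -0.1  0.1] deg [ 0.09  0.02 -0.05]
```

View pics/w21.png

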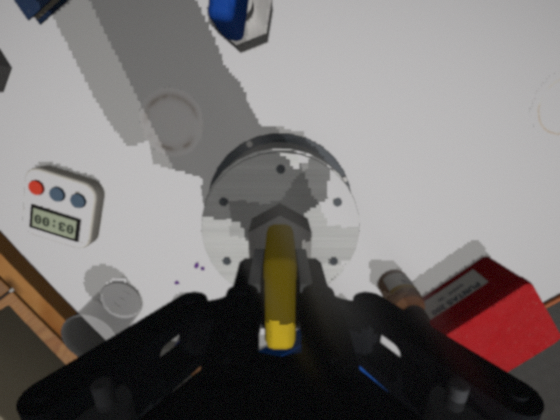

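View pics/s21.png

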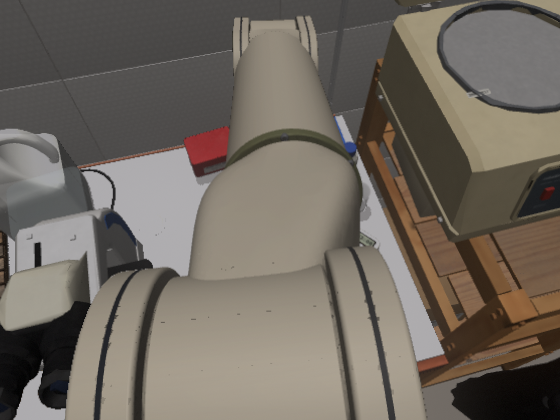

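Run:
```python
from h import *
d=[(280.5,169),(337.5,202),(332.5,262),(227,261),(223,202)]
D=[atz('w21',*p,.057) for p in d];c=circ(D);print(c)
ang=np.array([np.arctan2(*(p[:2]-c[0][:2])[::-1]) for p in D]);ang=np.round((ang+np.radians(3.4))/(np.pi/3))*np.pi/3
K,k1,R,t=cam('w21')
ok,rv,tv=cv2.solvePnP(np.c_[.0439*np.cos(ang),.0439*np.sin(ang),0*ang],np.array(d),K,np.array([k1,0,0,0,0.]))
print((R.T@(tv[:,0]-t)).round(4),(R.T@cv2.Rodrigues(rv)[0])[:,2].round(3)); st()
manip.hand_in()
```

```text
(array([0.5813, 0.1796, 0.0438]), array([-0.0001,  0.0001, -0.    ,  0.    ,  0.    ]))
[0.5818 0.1795 0.0568] [ 0.    -0.002  1.   ]
26.3 [0.5818 0.1784 0.1049] [3.010e-02 9.995e-01 8.000e-04 3.000e-04] [-4.  -1.   7.2] 0.152
[-0.535  0.394  0.203  1.666 -0.089  1.09   1.205]
the job is handed in; nothing more can be done
```

The lid is seated on the canister and the yellow key is fully down over the nut, still gripped. I handed the job in at 26.3 s.

- **Lid:** I released it on the rim. My last check put its disc top at 56.8 mm (57 mm expected), with a tilt of about 0.1°.
- **Blue key:** It stopped on top of the nut, about 16 mm short of seating. Small shifts under light pressure did not let it in, so I stood it back upright on the table about 4 mm from where it had been. The last wrist picture shows it upright.
- **Yellow key:** It fits. It met no resistance on the way down and came to rest on the lid at tool (TCP) height 104.8 mm, matching the height worked out beforehand. I left it gripped at 80 N with a light push of about 7 N.
- **Red key:** I did not try it, because yellow already fitted.
- **Bystanders:** I moved none of the bottles, beaker or timer.

**Checks that disagreed:** the fixed cameras and the wrist camera differed by 2–5 mm in y. I corrected the wrist readings by 1.2 mm, taken from where the closed jaws actually met the nut. The arm blocked the scene camera's view at the end, so the final check rests on the wrist camera and the arm's own readings.

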